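Unlock the lens stand with a wedge and put the lens units away

TASK

Push the orange wedge fully into the stand's channel and let go, so that it holds the sprung keeper bar open. Then take every lens unit out of the stand and set it upright and flat in the storage compartment labelled with its own colour; when all are put away, pull the wedge out so the bar springs shut and lay it back flat on the middle of its black mat. Leave the bottle, beaker, carton and white box where they are.

Things in the scene. Friction and masses are not known exactly. Their poses are not given: they have to be found in the camera images.
- dock: Grey locking stand fixed to the bench. Origin: bench level, middle of its row of four bays; x points away from the robot across the stand, y along the row. Bay centres at x = 0, y = -90, -30, 30, 90 mm; bay floor 6 mm up, 60 by 57 mm inside, walls 12 mm high. Beyond its -y end is the wedge channel. Two grey spring housings, 42 mm high, stand at x 85 to 119, y = -160 and 75 mm.
- keeper_bar (a point): Centre of the sprung steel keeper bar over the bays (moves with it; at x = 31, y = 0, z = 33 mm of the stand when closed). Bar 24 mm wide in x, 10 mm thick, from the stand's y = -215 to 128 mm, with 16 mm wide teeth between the bays (at y = -120, -60, 0, 60, 120) reaching 25 mm further to -x. Closed, bar (front edge x = 19) and teeth (tips x = -6) lie 2 mm above the flanges and stop the units lifting out.
- keeper (a joint): Travel of the keeper bar in m along the stand's +x: 0 closed (its spring pulls it shut with 5 N, 8 N at 0.030), 0.038 at its far stop. The wedge's thick part between stop wall and roller holds it at 0.030; then the tips of the teeth are at the stand's x = 24 mm, clear of every flange.
- stop_wall (a point): Top edge of the channel's fixed dark steel stop wall (at x = -19, y = -192, z = 24 mm of the stand). The wall is 105 mm long in y (-245 to -140) and 16 mm thick, its flat face looking to +x, to the roller. The channel's floor is the bare bench.
- roller_axis (a point): Middle of the white roller on the keeper bar (moves with it; at x = 11, y = -199, z = 15 mm of the stand when closed): upright axis, radius 10 mm, z 4 to 26 mm. The wedge goes between it and the stop wall; that gap is 20 mm when closed and grows as the bar opens.
- wedge_home (a point): Fixed point of the stand (x = 6, y = -179, z = 13 mm), with its axes: where wedge_mid is when the wedge is fully in. The wedge then points along the stand's +y, flat side on the stop wall, roller on its thick part. It enters from the -y end, sliding along +y at bench level; the tip reaches the roller when wedge_mid is about 75 mm short of here. The push takes up to about 15 N.
- wedge_mid (a point): Loose orange wedge, 112 long, 26 mm high, 0.12 kg; point 13 mm up at mid-length. x to the thin tip (x = 56), y left, z up. Flat side at y = 25 all along; 50 wide (y -25 to 25) for x -56 to -6, then the -y side tapers to leave 10 mm (y 15 to 25) at the tip. Black grip block on top: 28 by 28 mm, centre at x = -34, y = 0, spanning 26 to 60 mm above the underside.
- mat: Black rubber mat where the wedge is kept, fixed, 170 by 110 mm and 3 mm thick; origin at the middle of its underside, x along its length. The wedge starts on it, lying flat.
- lens_red_center (a point): Loose red-coded microscope lens unit (absent in some starts), standing in one of the stand's bays. Point on its axis half-way up, 31 mm above its underside; z is its axis, up. Round metal flange 54 mm across and 20 mm high at the bottom, above it a black barrel 28 mm across up to 62 mm, with a red band and red top. About 0.3 kg, the weight low in the flange.
- lens_yellow_center (a point): Loose yellow-coded microscope lens unit (absent in some starts), standing in one of the stand's bays. Point on its axis half-way up, 31 mm above its underside; z is its axis, up. Round metal flange 54 mm across and 20 mm high at the bottom, above it a black barrel 28 mm across up to 62 mm, with a yellow band and yellow top. About 0.3 kg, the weight low in the flange.
- lens_green_center (a point): Loose green-coded microscope lens unit (absent in some starts), standing in one of the stand's bays. Point on its axis half-way up, 31 mm above its underside; z is its axis, up. Round metal flange 54 mm across and 20 mm high at the bottom, above it a black barrel 28 mm across up to 62 mm, with a green band and green top. About 0.3 kg, the weight low in the flange.
- lens_blue_center (a point): Loose blue-coded microscope lens unit (absent in some starts), standing in one of the stand's bays. Point on its axis half-way up, 31 mm above its underside; z is its axis, up. Round metal flange 54 mm across and 20 mm high at the bottom, above it a black barrel 28 mm across up to 62 mm, with a blue band and blue top. About 0.3 kg, the weight low in the flange.
- slot_red_in (a point): Middle of the floor (8 mm above the bench) of the red-labelled storage compartment, a white square compartment 64 mm wide inside, walls 8 mm above its floor, with a red label on its robot side and a red disc on its floor. The four compartments stand in a row, 72 mm apart, in an order that varies.
- slot_yellow_in (a point): Middle of the floor (8 mm above the bench) of the yellow-labelled storage compartment, a white square compartment 64 mm wide inside, walls 8 mm above its floor, with a yellow label on its robot side and a yellow disc on its floor. The four compartments stand in a row, 72 mm apart, in an order that varies.
- slot_green_in (a point): Middle of the floor (8 mm above the bench) of the green-labelled storage compartment, a white square compartment 64 mm wide inside, walls 8 mm above its floor, with a green label on its robot side and a green disc on its floor. The four compartments stand in a row, 72 mm apart, in an order that varies.
- slot_blue_in (a point): Middle of the floor (8 mm above the bench) of the blue-labelled storage compartment, a white square compartment 64 mm wide inside, walls 8 mm above its floor, with a blue label on its robot side and a blue disc on its floor. The four compartments stand in a row, 72 mm apart, in an order that varies.
- bottle: Bystander, loose: amber bottle with black cap, 60 mm across, 150 mm tall; origin at the middle of its underside. Not to be disturbed.
- slide_box: Bystander, loose: white plastic box 100 by 75 by 32 mm; origin at the middle of its underside. Not to be disturbed.
- carton: Bystander, loose: pink carton 110 by 60 by 28 mm; origin at the middle of its underside. Not to be disturbed.
- beaker: Bystander, loose: glass beaker 70 mm across, 90 mm tall; origin at the middle of its underside. Not to be disturbed.
Things that resemble listed ones, but are neither listed nor needed, are in the scene too. Leave any purple look-alike of the part that bears lens_yellow_center alone.

How it is judged:
By the outcome, as a careful person would: the job done as asked, in the order asked, and still so for the second after the job is handed in, with the robot touching nothing.
Of lens_red, lens_yellow, lens_green, lens_blue only 3 to 4 are there at a start; the rules pass over those that are not, and their reading is None.
At some moment in a run one of lens_red, lens_yellow, lens_green, lens_blue, wedge may be knocked a few centimetres aside while the robot is not near it.
Once in a run the grip may slacken for a moment while it holds something.
It also fails if it takes over 210 s, if anything falls off the work surface, if the arm or the gripper's body presses on something with over 40 N, if the wrist force passes 120 N, or if a joint passes its speed limit or range.

ROBOT

A 7-joint arm with a two-finger parallel gripper is mounted at the origin on the work surface. World frame = base frame: x ahead of the robot, y to its left, z up, the work surface at z = 0. Lengths are in m, angles in rad, forces in N, time in s.
With the tool pointing down it reaches from about 0.425 to 0.875 m from the base axis. Payload 8.4 kg.
Tool frame: the origin (TCP) lies midway between the tips of the shut fingers; the grasp point (between the pads) lies 19 mm behind it (arm.hold_point_z is the distance from the TCP to the grasp point, in m); z points along the fingers, y is the direction in which the jaws open and shut (so a half turn about z gives the same grasp; the last joint's range is limited). The gripper opens to 87 mm and grips with 3 to 60 N. Pads are 19 mm wide; open, the fingers measure 117 mm over their backs; the gripper's body (75 mm by 190 mm) begins 51 mm behind the grasp point.
Start: joints at [-1.447, 0.333, 0.04, 1.465, -0.013, 1.343, -0.059], TCP at [0.144, 0.634, 0.223] pointing down, gripper open.
Joint ranges: [-2.58, 2.58], [-0.38, 2.09], [-1.3, 1.39], [0.25, 2.4], [-1.5, 4.64], [0.08, 2.09], [-2.65, 2.65]. Speed limits (rad/s): [2.22, 2.22, 2.79, 2.79, 3.14, 3.14, 3.14].

INTERFACE

Orientations are given as a unit quaternion [x, y, z, w].
In Python, from cell import readout, camera, arm gives the robot as it stands.
- The arm moves only by the shell command python3 -m inch 'ROWS'. ROWS is JSON, a list of rows, each an object with "twist": the turn, a rotation vector about the tool's x, y, z in degrees, a list of three; "dp": the shift along the tool's x, y, z in cm, a list of three; "gripper": the finger opening in cm, from 0 to 8.7. In form: [{"twist": [rx, ry, rz], "dp": [tx, ty, tz], "gripper": gripper}, ...]. A call has 1 to 20 rows; each row is the pose to reach, as a shift and turn from the pose measured when the call began, along the tool's axes at that moment; what a row does not reach only later rows make up. A row lasts 1/10 s, in which the tool goes at most 50 mm and 8.59 degrees, less where a joint would pass 70% of its speed; a pose out of reach is approached as far as the arm can. A call with a gripper value outside its range is refused whole. The fingers move at their own pace and stop on an object; the grip force is fixed at half the most. Time passes only in rows, so rows that repeat a pose let the fingers close. It gives the time, the measured TCP pose, the force and the opening at its end, in the units of the state.
- readout.get_obs(): the state, without advancing time (a new reading comes with each control period).
- camera(name): name is "scene" or "top"; returns a dict with "color" (480x640x3 uint8, red, green, blue), "fov_y" (degrees; the focal length in pixels is half the picture's height over the tangent of half this angle, whatever the lens; pixels are square), "cx", "cy" (the principal point, pixels), "k1" (the pictures are not rectified: a ray, as slopes to the right and down, at radius r is drawn at 1 + k1 r^2 times it, then the intrinsics apply), "pose" (4x4, takes a point from camera to world coordinates). Camera axes: x right, y down, z forward; pixel columns grow to the right and rows downward; lengths in m; the calibration is good to about 2 mm. A picture is of the moment at which its call begins. There is no depth.
- arm.hand_in(): hands the job in, once; it reports no verdict.
The state is a dict: "t": time; "qpos": joint angles; "joint_vel": joint speeds; "joint_efforts": joint torques, N m; "tool_pos": TCP position; "tool_rot": TCP orientation; "ft_force": force on the tool from outside, world axes, zero at the start; "moment": the same for the moment, N m; "width": opening from 0.0 (shut) to 1.0 (fully open).
Only numpy, scipy, OpenCV 4.12 (cv2) and the standard library are available. Lean on these libraries where they do the work, as an engineer would, in place of code of your own. Each camera call takes 0.05 s, during which the arm holds its last target. There are 200 camera calls.

## Working session

There is one attempt and no reset: what is moved stays moved. The work goes in short steps, Python scripts to look and compute and a shell command to move; the robot and the scene stay as the last step left them, time stands still between calls to the robot, and variables do not carry over. Pictures are saved under pics/ and viewed, about 12 in all and at most 16, crops included, and the job is handed in when it is done.

```bash
ls; mkdir -p pics
cat > h.py <<'E'
import numpy as np, cv2
from cell import readout, camera, arm
from scipy.spatial.transform import Rotation as R
def snap(n,f=None):
    c=camera(n)
    if f: cv2.imwrite('pics/'+f,c['color'][:,:,::-1])
    return c
def K(c):
    f=240/np.tan(np.radians(c['fov_y'])/2); return f
def ray(c,u,v):
    f=K(c); d=np.array([(u-c['cx'])/f,(v-c['cy'])/f]); s=d.copy()
    for _ in range(30): s=d/(1+c['k1']*(s@s))
    T=np.array(c['pose']); return T[:3,3],T[:3,:3]@np.array([s[0],s[1],1])
def plane(c,u,v,z):
    o,d=ray(c,u,v); return o+d*(z-o[2])/d[2]
def proj(c,p):
    T=np.array(c['pose']); q=T[:3,:3].T@(np.array(p)-T[:3,3]); s=q[:2]/q[2]; s=s*(1+c['k1']*(s@s)); return s*K(c)+[c['cx'],c['cy']]
def hsv(c): return cv2.cvtColor(c['color'],cv2.COLOR_RGB2HSV)
def state():
    o=readout.get_obs(); r=R.from_quat(o['tool_rot']); print('t',round(o['t'],2),'p',np.round(o['tool_pos'],4),'x',np.round(r.as_matrix()[:,0],3),'z',np.round(r.as_matrix()[:,2],3),'F',np.round(o['ft_force'],1),'w',round(o['width'],3)); return o
def go(p,xdir=None):
    """print dp (cm) and twist(deg) to take TCP to p with tool down and tool x along xdir angle(deg world)"""
    o=readout.get_obs(); r=R.from_quat(o['tool_rot']); M=r.as_matrix()
    a=np.degrees(np.arctan2(M[1,0],M[0,0])) if xdir is None else xdir
    a=np.radians(a); X=np.array([np.cos(a),np.sin(a),0]); Z=np.array([0,0,-1.]); T=np.c_[X,np.cross(Z,X),Z]
    print('dp',np.round(100*M.T@(np.array(p)-o['tool_pos']),2),'twist',np.round(np.degrees((r.inv()*R.from_matrix(T)).as_rotvec()),2))
E
python3 - <<'E'
from h import *
state()
for n in('scene','top'):
    c=snap(n,n+'0.png'); print(n,c['fov_y'],c['cx'],c['cy'],c['k1'],np.round(c['pose'],3).tolist())
E
```

```text
pics
t 0.0 p [0.1435 0.6335 0.2216] x [-0.975  0.221 -0.   ] z [-0.    -0.002 -1.   ] F [0.  0.8 0. ] w 1.001
scene 50.00944980648077 326.45765602144644 238.03575648818585 -0.11751731453495957 [[0.876, 0.357, -0.323, 0.997], [0.482, -0.657, 0.58, -0.677], [-0.005, -0.664, -0.748, 0.978], [0.0, 0.0, 0.0, 1.0]]
top 55.805932258852856 314.45604222847464 244.24771228839026 0.01453533414370928 [[-0.005, -0.997, 0.074, 0.531], [-1.0, 0.004, -0.018, 0.045], [0.018, -0.074, -0.997, 0.96], [0.0, 0.0, 0.0, 1.0]]
```

View pics/top0.png

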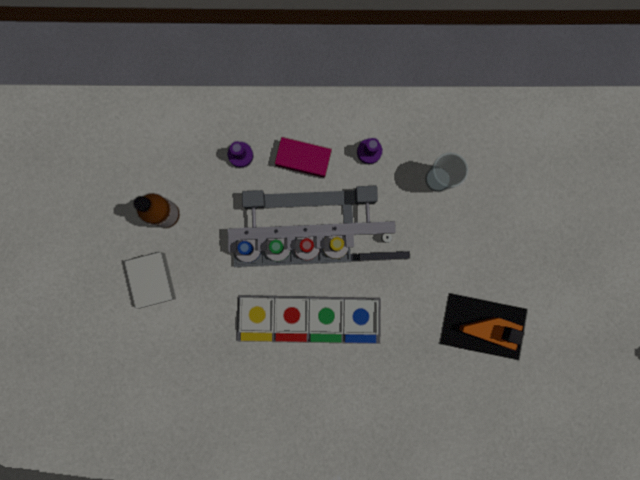

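View pics/scene0.png

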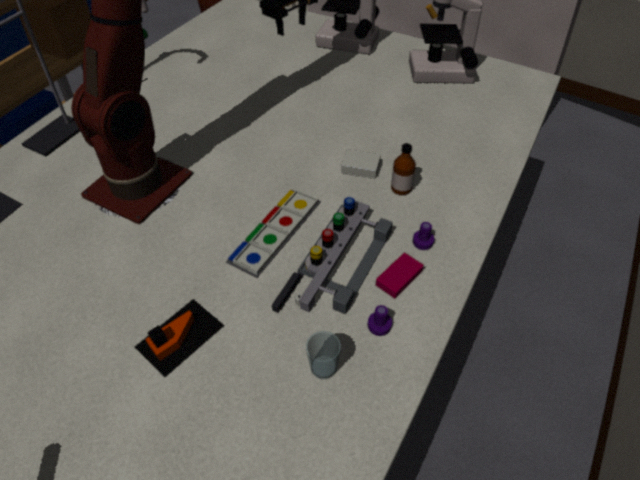

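The top view shows all four lenses in the stand (left to right: blue, green, red, yellow at about (245,248), (276,247), (306,245), (336,244)). The slots run yellow, red, green, blue along row 315, and the wedge is on its mat near (490,330). The scene view agrees.

```bash
cat > meas.py <<'E'
from h import *
rng={'red':[(0,6),(174,180)],'yellow':[(22,34)],'green':[(45,85)],'blue':[(100,125)]}
def blobs(c,hs,box,smin=120,vmin=60,amin=15):
    H=hsv(c); m=np.zeros(H.shape[:2],np.uint8)
    for a,b in hs: m|=cv2.inRange(H,(a,smin,vmin),(b,255,255))
    x0,y0,x1,y1=box; k=np.zeros_like(m);k[y0:y1,x0:x1]=m[y0:y1,x0:x1]
    n,l,s,cc=cv2.connectedComponentsWithStats(k)
    return sorted([(int(s[i,4]),cc[i],s[i,:4]) for i in range(1,n) if s[i,4]>=amin],key=lambda q:-q[0]),k
def wedge(c,box=(0,0,640,480)):
    b,k=blobs(c,[(7,19)],box,150,80,30); return b,k
E
python3 - <<'E'
from meas import *
c=snap('top')
for n,h in rng.items():
    for nm,box,z in(('lens',(225,230,360,262),.068),('slot',(238,298,382,332),.008)):
        for a,ce,s in blobs(c,h,box)[0][:2]: print(nm,n,a,np.round(ce,1),s,np.round(plane(c,*ce,z),4))
b,k=wedge(c,(400,280,560,380)); print('wedge',[(a,np.round(p,1)) for a,p,_ in b])
H=hsv(c)
m=cv2.inRange(H,(0,0,0),(180,255,45)); 
for nm,box in(('wall',(350,245,420,268)),('mat',(430,285,540,365))):
    x0,y0,x1,y1=box; q=np.zeros_like(m);q[y0:y1,x0:x1]=m[y0:y1,x0:x1]
    if nm=='mat': q|=k
    cs=cv2.findContours(q,0,2)[0]; cs=max(cs,key=cv2.contourArea); r=cv2.minAreaRect(cs); print(nm,r)
    for p in cv2.boxPoints(r): print('  ',np.round(p,1),np.round(plane(c,*p,.024 if nm=='wall' else .003),4))
a=cv2.resize(c['color'][180:280,225:425],None,fx=4,fy=4,interpolation=2)
b=cv2.resize(c['color'][285:365,430:540],None,fx=4,fy=4,interpolation=2)
o=np.zeros((600,800,3),np.uint8)
a=cv2.resize(c['color'][180:270,225:425],None,fx=3.2,fy=3.2,interpolation=2);b=cv2.resize(b,None,fx=.95,fy=.95)
o[:a.shape[0],:a.shape[1]]=a;o[290:290+b.shape[0],:b.shape[1]]=b
cv2.imwrite('pics/crop1.png',cv2.convertScaleAbs(o[:,:,::-1],alpha=1.6))
E
```

```text
lens red 105 [306.2 244.8] [300 238  14  14] [0.597  0.0447 0.068 ]
slot red 202 [291.3 314.9] [284 307  16  16] [0.4552 0.0763 0.008 ]
lens yellow 108 [336.5 243.6] [330 237  14  14] [ 0.5992 -0.0151  0.068 ]
slot yellow 211 [256.6 314.3] [249 306  16  17] [0.4569 0.1482 0.008 ]
lens green 90 [275.3 246.2] [269 240  14  13] [0.5944 0.1057 0.068 ]
slot green 190 [326.  315.5] [319 308  15  16] [0.4535 0.0041 0.008 ]
lens blue 107 [244.1 247.4] [238 241  14  14] [0.5922 0.1668 0.068 ]
slot blue 198 [360.5 316.2] [353 309  16  16] [ 0.4516 -0.0679  0.008 ]
wedge [(667, array([491.1, 330.4]))]
wall ((379.5601501464844, 255.8529052734375), (6.549090385437012, 57.16579055786133), 87.45519256591797)
   [350.9 253.9] [ 0.581  -0.0476  0.024 ]
   [408.  251.3] [ 0.5858 -0.1664  0.024 ]
   [408.3 257.9] [ 0.5722 -0.1667  0.024 ]
   [351.2 260.4] [ 0.5674 -0.0481  0.024 ]
mat ((483.2781982421875, 326.0904846191406), (81.13543701171875, 51.056365966796875), 11.496563911437988)
   [438.4 343. ] [ 0.3948 -0.2309  0.003 ]
   [448.6 293. ] [ 0.4987 -0.2552  0.003 ]
   [528.1 309.2] [ 0.4641 -0.4221  0.003 ]
   [517.9 359.2] [ 0.3607 -0.3963  0.003 ]
```

View pics/crop1.png

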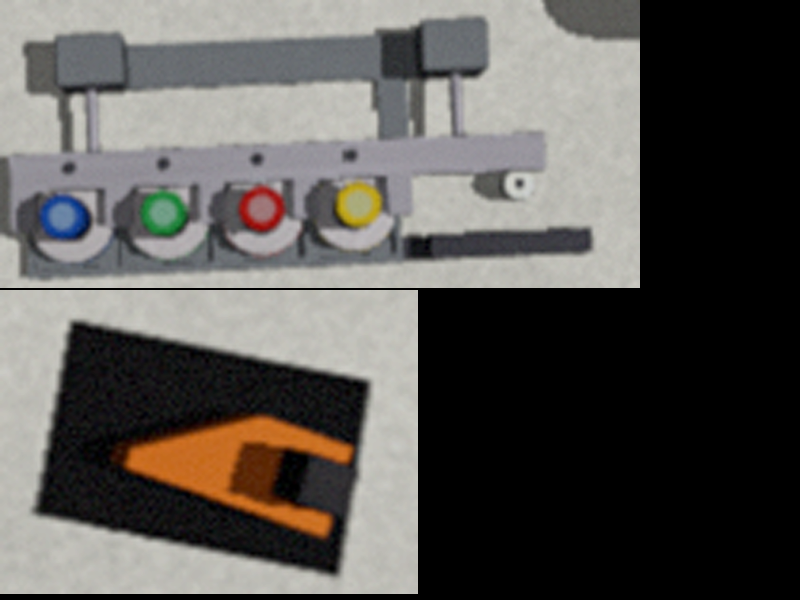

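The crop is clear: the stand is yawed about 2°, its wall face is on the +x side, and the wedge tip points towards +y with its flat side towards the robot. Next I compute the wedge pose and dock frame.

```bash
cat >> meas.py <<'E'
def wedge_pose(c,zu=.003,box=(400,280,560,380)):
    """flat side & back edge from top view (top edges at zu+26mm); returns mid, yaw deg"""
    b,k=wedge(c,box); pts=cv2.findContours(k,0,cv2.CHAIN_APPROX_NONE)[0]
    P=np.vstack([p[:,0] for p in pts if len(p)>10]); W=np.array([plane(c,*p,zu+.026)[:2] for p in P.astype(float)])
    r=cv2.minAreaRect(W.astype(np.float32)); h=cv2.convexHull(W.astype(np.float32))[:,0]
    return W,h
def dock_pose():
    a=np.radians(2.25); return np.array([.5956,.0755]),np.array([[np.cos(a),-np.sin(a)],[np.sin(a),np.cos(a)]])
def d2w(x,y):
    o,M=dock_pose(); return o+M@np.array([x,y])
E
python3 - <<'E'
from meas import *
c=snap('top'); W,h=wedge_pose(c)
# longest hull edges, merged via approxPolyDP
ap=cv2.approxPolyDP((h*1000).astype(np.float32).reshape(-1,1,2),4,True)[:,0]
print(ap.round(1))
# grip block top (z=.063): dark gray on orange/black
g=cv2.cvtColor(c['color'],cv2.COLOR_RGB2GRAY); x0,y0,x1,y1=490,315,530,355
print(g[322:352:2,500:530:2])
print('home',d2w(.006,-.179),'wallend',d2w(-.019,-.245), 'roller',d2w(.011,-.199))
m=blobs
q=np.array(c['color'][225:250,375:400]).min(2); ys,xs=np.nonzero(q>200); print('roller px',xs.mean()+375,ys.mean()+225,len(xs), plane(c,xs.mean()+375,ys.mean()+225,.026))
o=state()
s=snap('scene')
for n in rng:
  for bl in blobs(s,rng[n],(300,190,360,270),100,50)[0][:2]: print(n,bl[0],bl[1].round(1))
  t=[np.array(p) for p in {'red':[.597,.0447],'yellow':[.5992,-.0151],'green':[.5944,.1057],'blue':[.5922,.1668]}[n:n] ] if 0 else None
for n,p in {'red':[.597,.0447],'yellow':[.5992,-.0151],'green':[.5944,.1057],'blue':[.5922,.1668]}.items(): print(n,proj(s,p+[.068]).round(1))
E
```

```text
[[ 431.9 -395.4]
 [ 448.3 -346.9]
 [ 432.4 -278.7]
 [ 422.4 -274.3]
 [ 385.7 -379.2]]
[[ 80  79  80  83  80  72  44  24   8  12   9  12  32 118 122]
 [ 78  81  83  83  82  81  81  79  57  38  16  11  38 117 123]
 [ 39  45  49  45  71  79  81  82  80  81  77  50  62 122 123]
 [ 35  30  11   0   0  10  35  55  77  80  81  45  77 121 119]
 [ 29  25   2   2   0   6  26  29  31  42  50  25  86 124 121]
 [ 37  25   0   2   4  11  32  29  31  27  30  29  84 123 120]
 [ 32  15   0   8   9  19  32  30  28  27  29  30  88 122 117]
 [ 33   5   8   6   0  24  27  33  29  31  31  42 116 116 121]
 [ 27   9   7   0  10  26  25  24  30  30  26  64 121 120 118]
 [ 31  30  23  10  14  23  28  26  27  27  27  78 120 119 120]
 [ 77  76  74  65  45  39  32  23  23  30  27  86 120 118 120]
 [ 60  79  80  80  80  82  79  75  52  14  26 100 122 117 119]
 [  9  25  42  71  78  83  82  82  68  11  28 116 124 119 118]
 [ 15   4  10  14  21  49  68  79  42   8  38 116 120 119 119]
 [ 14  10   8  10  12   5  14  28  12  11  59 115 119 118 119]]
home [ 0.60862288 -0.10312644] wallend [ 0.5862333  -0.17005705] roller [ 0.61440422 -0.12291472]
roller px nan nan 0 [nan nan nan]
t 0.2 p [0.1436 0.6337 0.222 ] x [-0.975  0.221 -0.   ] z [-0.    -0.001 -1.   ] F [-0.  -0.  -0.6] w 1.001
red 104 [326.7 234. ]
yellow 131 [315.4 251.6]
yellow 54 [302.6 203.8]
green 62 [338.2 216.1]
blue 76 [348.3 201.8]
red [327.4 232.3]
yellow [315.8 249.5]
green [338.4 215.8]
blue [348.9 200.2]<stdin>:11: RuntimeWarning: Mean of empty slice.
  ret = ret.dtype.type(ret / rcount)
```

```bash
python3 - <<'E'
from meas import *
c=snap('top')
print('roller',plane(c,386.9,237.8,.026),'expected',d2w(.011,-.199)); print('grip',plane(c,513.5,336.5,.063))
print('housing far corners: L top center', plane(c,225+90/3.2,180+60/3.2,.042),d2w(.102,.075),'R',plane(c,225+454/3.2,180+45/3.2,.042),d2w(.102,-.16))
go([.60,-.0,.25]); go([.4164,-.3671,.15],160.7)
E
python3 -m inch '[{"twist":[0,0,0],"dp":[0,0,-3],"gripper":8.7}]'
```

```text
roller [ 0.61393907 -0.12267869  0.026     ] expected [ 0.61440422 -0.12291472]
grip [ 0.41519499 -0.36176702  0.063     ]
housing far corners: L top center [0.69345791 0.1527492  0.042     ] [0.69457688 0.15444668] R [ 0.7027643  -0.08011096  0.042     ] [ 0.70380293 -0.08037214]
dp [-58.51 -51.72  -2.74] twist [-0.03  0.   -0.  ]
dp [-48.72 -91.58   7.28] twist [-0.03  0.01  6.53]
t: 0.4
tool_pos: [0.1432, 0.6318, 0.2482]
tool_rot: [0.111, 0.994, -0.004, -0.0]
ft_force: [0.3, -0.2, -0.0]
width: 1.001
```

```bash
python3 -m inch '[{"dp":[-3.4,-3,0],"twist":[0,0,0],"gripper":8.7},{"dp":[-6.8,-6,0],"twist":[0,0,0],"gripper":8.7},{"dp":[-10.2,-9,0],"twist":[0,0,0],"gripper":8.7},{"dp":[-13.6,-12,0],"twist":[0,0,0],"gripper":8.7},{"dp":[-17,-15,0],"twist":[0,0,0],"gripper":8.7},{"dp":[-20.4,-18,0],"twist":[0,0,0],"gripper":8.7},{"dp":[-23.8,-21,0],"twist":[0,0,0],"gripper":8.7},{"dp":[-27.2,-24,0],"twist":[0,0,0],"gripper":8.7},{"dp":[-30.6,-27,0],"twist":[0,0,0],"gripper":8.7},{"dp":[-34,-30,0],"twist":[0,0,0],"gripper":8.7},{"dp":[-37.4,-33,0],"twist":[0,0,0],"gripper":8.7},{"dp":[-40.8,-36,0],"twist":[0,0,0],"gripper":8.7},{"dp":[-44.2,-39,0],"twist":[0,0,0],"gripper":8.7},{"dp":[-47.6,-42,0],"twist":[0,0,0],"gripper":8.7},{"dp":[-51,-45,0],"twist":[0,0,0],"gripper":8.7},{"dp":[-54.4,-48,0],"twist":[0,0,0],"gripper":8.7},{"dp":[-57.8,-51,0],"twist":[0,0,0],"gripper":8.7},{"dp":[-58,-51.2,0],"twist":[0,0,0],"gripper":8.7},{"dp":[-58,-51.2,0],"twist":[0,0,0],"gripper":8.7}]'
python3 - <<'E'
from h import *
print(np.round(state()['qpos'],2)); go([.4164,-.3671,.15],160.7)
E
```

```text
t: 2.3
tool_pos: [0.596, 0.0029, 0.2523]
tool_rot: [0.113, 0.994, -0.004, -0.0]
ft_force: [0.5, 0.4, -0.0]
width: 1.001
t 2.3 p [0.596  0.0029 0.2523] x [-0.975  0.224 -0.   ] z [-0.002 -0.009 -1.   ] F [ 0.5  0.4 -0. ] w 1.001
[-0.64  0.24  0.67  1.58 -0.14  1.37  1.39]
dp [  9.23 -39.99  10.59] twist [-0.51  0.04  6.38]
```

```bash
python3 -m inch '[{"dp":[0.8,-3.5,0.9],"twist":[0,0,1],"gripper":8.7},{"dp":[1.6,-7,1.8],"twist":[0,0,2],"gripper":8.7},{"dp":[2.4,-10.5,2.7],"twist":[0,0,3],"gripper":8.7},{"dp":[3.2,-14,3.6],"twist":[0,0,4],"gripper":8.7},{"dp":[4,-17.5,4.5],"twist":[0,0,5],"gripper":8.7},{"dp":[4.8,-21,5.4],"twist":[0,0,6],"gripper":8.7},{"dp":[5.6,-24.5,6.3],"twist":[-0.5,0,6.4],"gripper":8.7},{"dp":[6.4,-28,7.2],"twist":[-0.5,0,6.4],"gripper":8.7},{"dp":[7.2,-31.5,8.1],"twist":[-0.5,0,6.4],"gripper":8.7},{"dp":[8,-35,9],"twist":[-0.5,0,6.4],"gripper":8.7},{"dp":[8.8,-38.5,10],"twist":[-0.5,0,6.4],"gripper":8.7},{"dp":[9.2,-40,10.6],"twist":[-0.5,0,6.4],"gripper":8.7},{"dp":[9.2,-40,10.6],"twist":[-0.5,0,6.4],"gripper":8.7},{"dp":[9.2,-40,10.6],"twist":[-0.5,0,6.4],"gripper":8.7}]'
python3 - <<'E'
from h import *
print(np.round(state()['qpos'],2)); go([.4164,-.3671,.038],160.7)
snap('scene','s1.png')
E
```

```text
t: 3.7
tool_pos: [0.4175, -0.3657, 0.1498]
tool_rot: [0.167, 0.986, 0.001, 0.0]
ft_force: [-0.3, 1.1, 0.3]
width: 0.999
t 3.7 p [ 0.4175 -0.3657  0.1498] x [-0.944  0.33  -0.001] z [ 0.001  0.001 -1.   ] F [-0.3  1.1  0.3] w 0.999
[-0.13  0.26  0.9   1.83 -0.22  1.16  2.08]
dp [ 0.07 -0.18 11.18] twist [0.07 0.04 0.06]
```

View pics/s1.png

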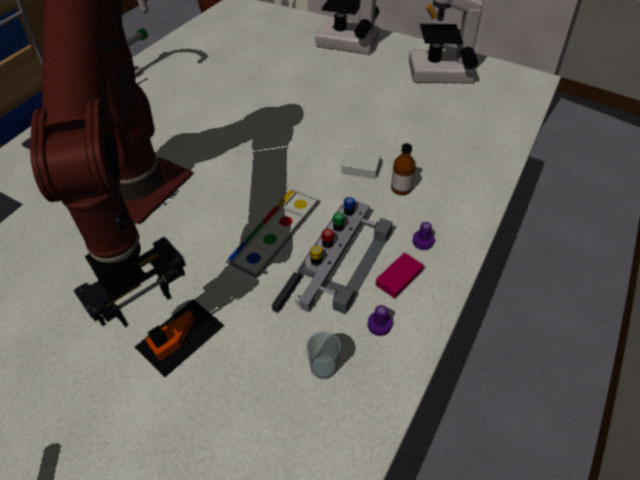

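The gripper is above the wedge, which is unmoved at (170,335). Descending to grasp.

```bash
python3 -m inch '[{"dp":[0.1,-0.2,3],"twist":[0,0,0],"gripper":8.7},{"dp":[0.1,-0.2,6],"twist":[0,0,0],"gripper":8.7},{"dp":[0.1,-0.2,9],"twist":[0,0,0],"gripper":8.7},{"dp":[0.1,-0.2,10.5],"twist":[0,0,0],"gripper":8.7},{"dp":[0.1,-0.2,11.5],"twist":[0,0,0],"gripper":8.7},{"dp":[0.1,-0.2,11.5],"twist":[0,0,0],"gripper":8.7},{"dp":[0.1,-0.2,11.5],"twist":[0,0,0],"gripper":2},{"dp":[0.1,-0.2,11.5],"twist":[0,0,0],"gripper":2},{"dp":[0.1,-0.2,11.5],"twist":[0,0,0],"gripper":2},{"dp":[0.1,-0.2,11.5],"twist":[0,0,0],"gripper":2},{"dp":[0.1,-0.2,11.5],"twist":[0,0,0],"gripper":2},{"dp":[0.1,-0.2,11.5],"twist":[0,0,0],"gripper":2}]'
python3 - <<'E'
from meas import *
state()
c=snap('top');W,h=wedge_pose(c)
print(cv2.approxPolyDP((h*1000).astype(np.float32).reshape(-1,1,2),4,True)[:,0].round(1))
E
```

```text
t: 4.95
tool_pos: [0.4166, -0.3669, 0.0351]
tool_rot: [0.167, 0.986, 0.0, 0.001]
ft_force: [0.4, -0.3, 0.6]
width: 0.542
t 4.95 p [ 0.4166 -0.3669  0.0351] x [-0.944  0.329 -0.001] z [ 0.002  0.001 -1.   ] F [ 0.4 -0.3  0.6] w 0.542Traceback (most recent call last):
  File "<stdin>", line 3, in <module>
  File "meas.py", line 14, in wedge_pose
    P=np.vstack([p[:,0] for p in pts if len(p)>10]); W=np.array([plane(c,*p,zu+.026)[:2] for p in P.astype(float)])
    return _nx.concatenate(arrs, 0, dtype=dtype, casting=casting)
           ~~~~~~~~~~~~~~~^^^^^^^^^^^^^^^^^^^^^^^^^^^^^^^^^^^^^^^
ValueError: need at least one array to concatenate
```

```bash
python3 -m inch '[{"dp":[0,0,0],"twist":[0,0,0],"gripper":2},{"dp":[0,0,0],"twist":[0,0,0],"gripper":2},{"dp":[0,0,0],"twist":[0,0,0],"gripper":2},{"dp":[0,0,0],"twist":[0,0,0],"gripper":2},{"dp":[0,0,0],"twist":[0,0,0],"gripper":2},{"dp":[0,0,0],"twist":[0,0,0],"gripper":2},{"dp":[0,0,0],"twist":[0,0,0],"gripper":2},{"dp":[0,0,0],"twist":[0,0,0],"gripper":2},{"dp":[0,0,-2],"twist":[0,0,0],"gripper":2},{"dp":[0,0,-5],"twist":[0,0,0],"gripper":2},{"dp":[0,0,-8],"twist":[0,0,0],"gripper":2},{"dp":[0,0,-8],"twist":[0,0,0],"gripper":2}]'
python3 - <<'E'
from meas import *
state()
print('pre',d2w(.009,-.213-.115))
p=d2w(.009,-.213-.115); go([*p,.115],182.25)
E
```

```text
t: 6.2
tool_pos: [0.418, -0.3684, 0.1185]
tool_rot: [0.167, 0.986, -0.0, 0.003]
ft_force: [0.2, -0.4, -1.5]
width: 0.317
t 6.2 p [ 0.418  -0.3684  0.1185] x [-0.944  0.329 -0.006] z [ 0.006 -0.002 -1.   ] F [ 0.2 -0.4 -1.5] w 0.317
pre [ 0.61747028 -0.25189379]
dp [-15.01  17.57   0.45] twist [ -0.04   0.37 -21.45]
```

```bash
python3 -m inch '[{"dp":[-1.5,1.5,0],"twist":[0,0,-2],"gripper":2},{"dp":[-3,3,0],"twist":[0,0,-4],"gripper":2},{"dp":[-4.5,4.7,0],"twist":[0,0,-6],"gripper":2},{"dp":[-6,6.3,0],"twist":[0,0,-9],"gripper":2},{"dp":[-7.5,8,0],"twist":[0,0,-12],"gripper":2},{"dp":[-9,9.5,0],"twist":[0,0,-14],"gripper":2},{"dp":[-10.5,11,0],"twist":[0,0,-17],"gripper":2},{"dp":[-12,12.5,0],"twist":[0,0,-19],"gripper":2},{"dp":[-13.5,14,0],"twist":[0,0.4,-21.4],"gripper":2},{"dp":[-14.5,15.5,0],"twist":[0,0.4,-21.4],"gripper":2},{"dp":[-14.5,15.5,0],"twist":[0,0.4,-21.4],"gripper":2},{"dp":[-14.5,15.5,0],"twist":[0,0.4,-21.4],"gripper":2}]'
python3 - <<'E'
from meas import *
state()
p=d2w(.009,-.213-.135); go([*p,.034],182.25)
E
```

```text
t: 7.4
tool_pos: [0.6059, -0.2693, 0.119]
tool_rot: [-0.02, 1.0, -0.0, -0.001]
ft_force: [0.0, -0.5, -0.7]
width: 0.319
t 7.4 p [ 0.6059 -0.2693  0.119 ] x [-0.999 -0.039  0.002] z [-0.002 -0.001 -1.   ] F [ 0.  -0.5 -0.7] w 0.319
dp [-1.24 -0.3   8.5 ] twist [-0.04 -0.09 -0.01]
```

```bash
python3 -m inch '[{"dp":[-1.2,-0.3,2],"twist":[0,0,0],"gripper":2},{"dp":[-1.2,-0.3,4],"twist":[0,0,0],"gripper":2},{"dp":[-1.2,-0.3,6],"twist":[0,0,0],"gripper":2},{"dp":[-1.2,-0.3,7.5],"twist":[0,0,0],"gripper":2},{"dp":[-1.2,-0.3,8.5],"twist":[0,0,0],"gripper":2},{"dp":[-1.2,-0.3,8.5],"twist":[0,0,0],"gripper":2},{"dp":[-1.2,-0.3,8.5],"twist":[0,0,0],"gripper":2}]'
python3 - <<'E'
from meas import *
state()
c=snap('top'); o=np.vstack([cv2.resize(c['color'][220:290,370:500],None,fx=6,fy=6,interpolation=2)])
cv2.imwrite('pics/ins1.png',cv2.convertScaleAbs(o[:,:,::-1],alpha=1.6))
p=d2w(.009,-.213); go([*p,.034],182.25)
E
```

```text
t: 8.1
tool_pos: [0.618, -0.2723, 0.0346]
tool_rot: [-0.019, 1.0, -0.001, -0.001]
ft_force: [0.9, 0.3, -1.2]
width: 0.32
t 8.1 p [ 0.618  -0.2723  0.0346] x [-0.999 -0.039  0.001] z [-0.001 -0.001 -1.   ] F [ 0.9  0.3 -1.2] w 0.32
dp [-0.   13.54  0.07] twist [-0.06 -0.04 -0.03]
```

View pics/ins1.png

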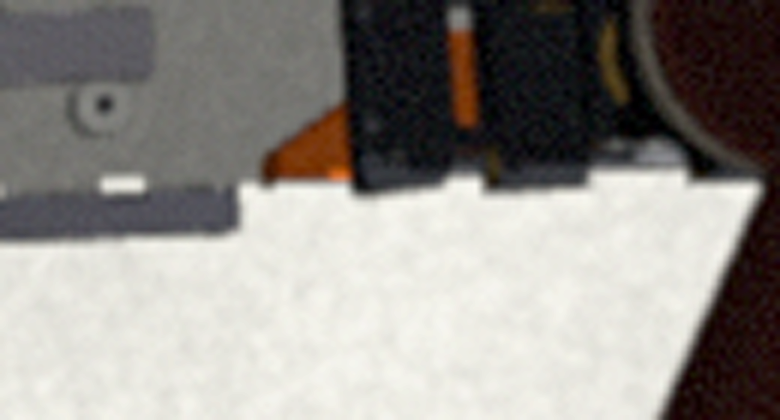

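The tip is at (268,182), just clear of the wall-face line at about row 187, so I'll shift 1.5 mm towards +x and push in.

```bash
python3 -m inch '[{"dp":[-0.15,1,0],"twist":[0,0,0],"gripper":2},{"dp":[-0.15,2.5,0],"twist":[0,0,0],"gripper":2},{"dp":[-0.15,4,0],"twist":[0,0,0],"gripper":2},{"dp":[-0.15,5.5,0],"twist":[0,0,0],"gripper":2},{"dp":[-0.15,6,0],"twist":[0,0,0],"gripper":2},{"dp":[-0.15,6.5,0],"twist":[0,0,0],"gripper":2},{"dp":[-0.15,7,0],"twist":[0,0,0],"gripper":2},{"dp":[-0.15,7.5,0],"twist":[0,0,0],"gripper":2}]'
python3 - <<'E'
from meas import *
state()
p=d2w(.009,-.213); go([*p,.033],182.25)
E
```

```text
t: 8.95
tool_pos: [0.6152, -0.1991, 0.0348]
tool_rot: [-0.019, 1.0, -0.002, -0.001]
ft_force: [-5.8, -4.9, 2.7]
width: 0.316
t 8.95 p [ 0.6152 -0.1991  0.0348] x [-0.999 -0.037  0.003] z [-0.003 -0.003 -1.   ] F [-5.8 -4.9  2.7] w 0.316
dp [-0.01  6.22  0.16] twist [-0.17 -0.16 -0.1 ]
```

```bash
python3 -m inch '[{"dp":[0,0.7,0],"twist":[0,0,0],"gripper":2},{"dp":[0,1.4,0],"twist":[0,0,0],"gripper":2},{"dp":[0,2.1,0],"twist":[0,0,0],"gripper":2},{"dp":[0,2.8,0],"twist":[0,0,0],"gripper":2},{"dp":[0,3.5,0],"twist":[0,0,0],"gripper":2},{"dp":[0,4.2,0],"twist":[0,0,0],"gripper":2},{"dp":[0,4.8,0],"twist":[0,0,0],"gripper":2},{"dp":[0,5.2,0.1],"twist":[0,0,0],"gripper":2},{"dp":[0,5.5,0.1],"twist":[0,0,0],"gripper":2},{"dp":[0,5.5,0.1],"twist":[0,0,0],"gripper":2}]'
python3 - <<'E'
from meas import *
state()
p=d2w(.006,-.213); go([*p,.033],182.25)
E
```

```text
t: 9.95
tool_pos: [0.6125, -0.1454, 0.0339]
tool_rot: [-0.018, 1.0, -0.002, -0.002]
ft_force: [-4.6, -2.6, 3.5]
width: 0.317
t 9.95 p [ 0.6125 -0.1454  0.0339] x [-0.999 -0.036  0.004] z [-0.004 -0.004 -1.   ] F [-4.6 -2.6  3.5] w 0.317
dp [0.22 0.84 0.09] twist [-0.22 -0.22 -0.17]
```

```bash
python3 -m inch '[{"dp":[0,0.3,0],"twist":[0,0,0],"gripper":2},{"dp":[0.05,0.6,0.1],"twist":[0,0,0],"gripper":2},{"dp":[0.1,0.8,0.15],"twist":[0,0,0],"gripper":2},{"dp":[0.15,0.9,0.15],"twist":[0,0,0],"gripper":2},{"dp":[0.15,0.9,0.15],"twist":[0,0,0],"gripper":2}]'
python3 - <<'E'
from meas import *
state()
p=d2w(.006,-.213); go([*p,.033],182.25)
c=snap('top'); o=np.vstack([cv2.resize(c['color'][220:290,330:460],None,fx=6,fy=6,interpolation=2)])
cv2.imwrite('pics/ins2.png',cv2.convertScaleAbs(o[:,:,::-1],alpha=1.3))
E
```

```text
t: 10.45
tool_pos: [0.6121, -0.1382, 0.0333]
tool_rot: [-0.018, 1.0, -0.003, -0.0]
ft_force: [2.2, -5.4, 1.3]
width: 0.319
t 10.45 p [ 0.6121 -0.1382  0.0333] x [-0.999 -0.036  0.   ] z [-0.    -0.006 -1.   ] F [ 2.2 -5.4  1.3] w 0.319
dp [0.21 0.12 0.03] twist [-0.37 -0.02 -0.21]
```

View pics/ins2.png

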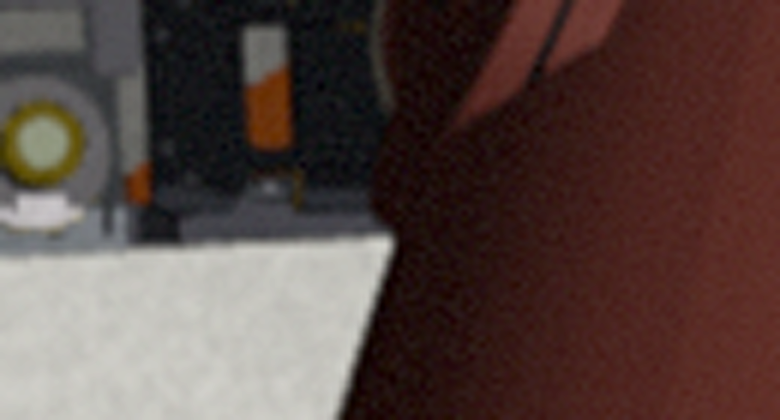

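The tip, at (138,185), is right at the dock end (x≈127), and Fx shows wall contact. One last small push.

```bash
python3 -m inch '[{"dp":[0,0.15,0],"twist":[0,0,0],"gripper":2},{"dp":[0,0.3,0],"twist":[0,0,0],"gripper":2},{"dp":[0,0.3,0],"twist":[0,0,0],"gripper":2}]'
python3 - <<'E'
from meas import *
state()
p=d2w(.006,-.213); go([*p,.033],182.25)
E
```

```text
t: 10.8
tool_pos: [0.6121, -0.1372, 0.0334]
tool_rot: [-0.017, 1.0, -0.005, 0.0]
ft_force: [0.1, -8.0, -1.1]
width: 0.318
t 10.8 p [ 0.6121 -0.1372  0.0334] x [-0.999 -0.034 -0.   ] z [ 0.001 -0.009 -1.   ] F [ 0.1 -8.  -1.1] w 0.318
dp [0.21 0.02 0.04] twist [-0.52  0.02 -0.28]
```

```bash
python3 -m inch '[{"dp":[0,-0.1,0],"twist":[0,0,0],"gripper":6},{"dp":[0,-0.1,0],"twist":[0,0,0],"gripper":6},{"dp":[0,-0.1,0],"twist":[0,0,0],"gripper":6},{"dp":[0,-0.1,0],"twist":[0,0,0],"gripper":6},{"dp":[0,-0.1,0],"twist":[0,0,0],"gripper":6},{"dp":[0,-0.1,-2],"twist":[0,0,0],"gripper":6},{"dp":[0,-0.1,-5],"twist":[0,0,0],"gripper":6},{"dp":[0,-0.1,-8],"twist":[0,0,0],"gripper":6},{"dp":[3,-3,-12],"twist":[0,0,0],"gripper":7},{"dp":[6,-6,-14],"twist":[0,0,0],"gripper":8.7},{"dp":[9,-9,-14],"twist":[0,0,0],"gripper":8.7},{"dp":[12,-12,-14],"twist":[0,0,0],"gripper":8.7},{"dp":[14,-15,-14],"twist":[0,0,0],"gripper":8.7},{"dp":[14,-18,-14],"twist":[0,0,0],"gripper":8.7},{"dp":[14,-18,-14],"twist":[0,0,0],"gripper":8.7}]'
python3 - <<'E'
from meas import *
state()
c=snap('top'); o=cv2.resize(c['color'][180:280,225:425],None,fx=4,fy=4,interpolation=2)
cv2.imwrite('pics/ins3.png',cv2.convertScaleAbs(o[:,:,::-1],alpha=1.5))
for n,h in rng.items():
    for a,ce,s in blobs(c,h,(225,230,360,262))[0][:1]: print(n,a,np.round(plane(c,*ce,.068),4))
W,h=wedge_pose(c,0,(340,225,440,275))
print(cv2.approxPolyDP((h*1000).astype(np.float32).reshape(-1,1,2),4,True)[:,0].round(1))
for x,y in((56,25),(-56,25),(-56,-25),(-6,-25),(56,15)): print(d2w(.006-y/1000,-.179+x/1000).round(4))
E
```

```text
t: 12.3
tool_pos: [0.4767, -0.3248, 0.1756]
tool_rot: [-0.015, 1.0, -0.005, 0.001]
ft_force: [0.0, 0.0, -0.4]
width: 0.997
t 12.3 p [ 0.4767 -0.3248  0.1756] x [-1.    -0.029 -0.001] z [ 0.002 -0.011 -1.   ] F [ 0.   0.  -0.4] w 0.997
red 98 [0.5963 0.0454 0.068 ]
yellow 104 [ 0.5988 -0.0146  0.068 ]
green 90 [0.5941 0.1053 0.068 ]
blue 111 [0.5917 0.1662 0.068 ]
[[ 634.3 -156.6]
 [ 634.4 -106.6]
 [ 593.   -47.9]
 [ 582.7  -47.8]
 [ 586.4 -157.7]]
[ 0.5814 -0.0482]
[ 0.5858 -0.1601]
[ 0.6358 -0.1581]
[ 0.6338 -0.1081]
[ 0.5914 -0.0478]
```

View pics/ins3.png

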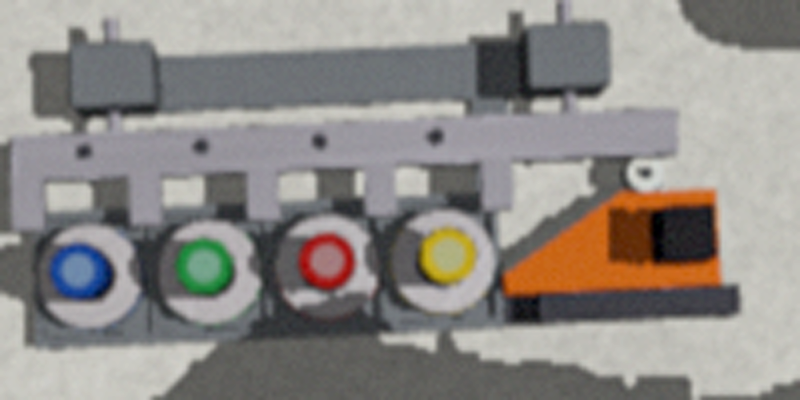

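The wedge is fully in: its outline matches the home outline within 2 mm, the roller at (643,175) is on the thick part, and the teeth are clear of all flanges. Now yellow.

Run:
```python
from meas import *
go([.5988,-.0146,.16],182)
```

```text
dp [-13.08  30.42   1.23] twist [-0.56  0.03 -0.23]
```

```bash
python3 -m inch '[{"dp":[-1.5,3.5,0.2],"twist":[0,0,0],"gripper":8.7},{"dp":[-3,7,0.4],"twist":[0,0,0],"gripper":7},{"dp":[-4.5,10.5,0.6],"twist":[-0.5,0,-0.2],"gripper":6},{"dp":[-6,14,0.8],"twist":[-0.5,0,-0.2],"gripper":4.5},{"dp":[-7.5,17.5,1],"twist":[-0.5,0,-0.2],"gripper":4.5},{"dp":[-9,21,1.2],"twist":[-0.5,0,-0.2],"gripper":4.5},{"dp":[-10.5,24.5,1.2],"twist":[-0.5,0,-0.2],"gripper":4.5},{"dp":[-12,28,1.2],"twist":[-0.5,0,-0.2],"gripper":4.5},{"dp":[-13.1,30.4,1.2],"twist":[-0.5,0,-0.2],"gripper":4.5},{"dp":[-13.1,30.4,1.2],"twist":[-0.5,0,-0.2],"gripper":4.5},{"dp":[-13.1,30.4,1.2],"twist":[-0.5,0,-0.2],"gripper":4.5}]'
python3 - <<'E'
from meas import *
print(state()['qpos'])
go([.5988,-.0146,.036],182)
E
```

```text
t: 13.45
tool_pos: [0.5987, -0.0132, 0.16]
tool_rot: [-0.019, 1.0, -0.001, -0.0]
ft_force: [-0.4, -0.6, -0.9]
width: 0.519
t 13.45 p [ 0.5987 -0.0132  0.16  ] x [-0.999 -0.037  0.   ] z [-0.    -0.001 -1.   ] F [-0.4 -0.6 -0.9] w 0.519
[-0.6199707   0.31657057  0.69440028  1.70396992 -0.21420486  1.19912962
  1.73620245]
dp [-1.00e-02 -1.30e-01  1.24e+01] twist [-0.07 -0.02  0.12]
```

```bash
python3 -m inch '[{"dp":[0,-0.1,3],"twist":[0,0,0],"gripper":4.5},{"dp":[0,-0.1,6],"twist":[0,0,0],"gripper":4.5},{"dp":[0,-0.1,9],"twist":[0,0,0],"gripper":4.5},{"dp":[0,-0.1,11],"twist":[0,0,0],"gripper":4.5},{"dp":[0,-0.1,12.4],"twist":[0,0,0],"gripper":4.5},{"dp":[0,-0.1,12.4],"twist":[0,0,0],"gripper":2},{"dp":[0,-0.1,12.4],"twist":[0,0,0],"gripper":2},{"dp":[0,-0.1,12.4],"twist":[0,0,0],"gripper":2},{"dp":[0,-0.1,12.4],"twist":[0,0,0],"gripper":2},{"dp":[0,-0.1,12.4],"twist":[0,0,0],"gripper":2},{"dp":[0,-0.1,12.4],"twist":[0,0,0],"gripper":2},{"dp":[0,-0.1,12.4],"twist":[0,0,0],"gripper":2}]'
python3 - <<'E'
from meas import *
state()
c=snap('top')
for a,ce,s in blobs(c,rng['yellow'],(225,210,400,262))[0][:2]: print(a,np.round(plane(c,*ce,.068),4))
E
```

```text
t: 14.65
tool_pos: [0.5997, -0.0148, 0.0372]
tool_rot: [-0.018, 1.0, -0.001, 0.001]
ft_force: [-0.6, -2.4, 7.2]
width: 0.313
t 14.65 p [ 0.5997 -0.0148  0.0372] x [-0.999 -0.037 -0.002] z [ 0.002 -0.001 -1.   ] F [-0.6 -2.4  7.2] w 0.313
```

```bash
python3 -m inch '[{"dp":[0,0,-1],"twist":[0,0,0],"gripper":2},{"dp":[0,0,-3],"twist":[0,0,0],"gripper":2},{"dp":[0,0,-6],"twist":[0,0,0],"gripper":2},{"dp":[0,0,-9],"twist":[0,0,0],"gripper":2},{"dp":[2,2.5,-10],"twist":[0,0,0],"gripper":2},{"dp":[4.5,5.5,-10],"twist":[0,0,0],"gripper":2},{"dp":[7,8.5,-10],"twist":[0,0,0],"gripper":2},{"dp":[9.5,11.5,-10],"twist":[0,0,0],"gripper":2},{"dp":[12,14.5,-10],"twist":[0,0,0],"gripper":2},{"dp":[13.6,16.8,-10],"twist":[0,0,0],"gripper":2},{"dp":[13.6,16.8,-10],"twist":[0,0,0],"gripper":2},{"dp":[13.6,16.8,-10],"twist":[0,0,0],"gripper":2}]'
python3 - <<'E'
from meas import *
print(np.round(state()['qpos'],2))
go([.5997-.1419,-.0148+.1628,.040],182)
snap('scene','l1.png')
E
```

```text
t: 15.9
tool_pos: [0.4571, 0.1486, 0.1373]
tool_rot: [-0.019, 1.0, -0.0, 0.001]
ft_force: [-0.0, -0.2, -3.2]
width: 0.311
t 15.9 p [0.4571 0.1486 0.1373] x [-0.999 -0.038 -0.002] z [ 0.002 -0.001 -1.   ] F [-0.  -0.2 -3.2] w 0.311
[-0.98  0.04  0.59  2.   -0.02  1.11  1.23]
dp [-0.04 -0.05  9.73] twist [-0.04  0.11  0.19]
```

View pics/l1.png

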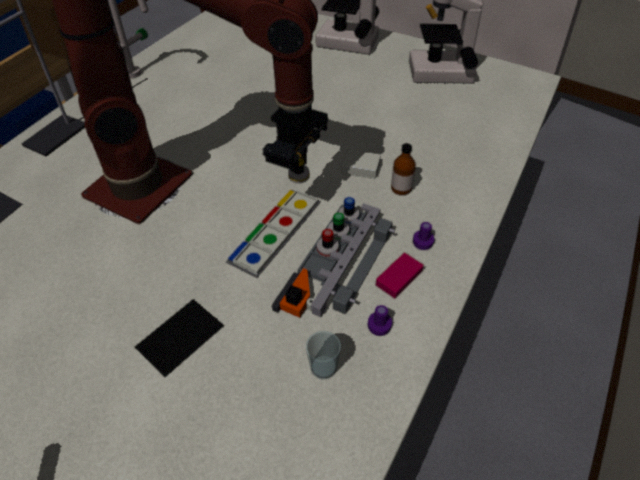

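The lens is held over its slot at (298,175). Lowering and releasing.

```bash
python3 -m inch '[{"dp":[0,0,3],"twist":[0,0,0],"gripper":2},{"dp":[0,0,6],"twist":[0,0,0],"gripper":2},{"dp":[0,-0.05,8.5],"twist":[0,0,0],"gripper":2},{"dp":[0,-0.05,9.3],"twist":[0,0,0],"gripper":2},{"dp":[0,-0.05,9.8],"twist":[0,0,0],"gripper":2},{"dp":[0,-0.05,9.8],"twist":[0,0,0],"gripper":2},{"dp":[0,-0.05,9.8],"twist":[0,0,0],"gripper":4.5},{"dp":[0,-0.05,9.8],"twist":[0,0,0],"gripper":4.5},{"dp":[0,-0.05,9.8],"twist":[0,0,0],"gripper":4.5},{"dp":[0,-0.05,9.8],"twist":[0,0,0],"gripper":4.5},{"dp":[0,0,7],"twist":[0,0,0],"gripper":4.5},{"dp":[0,0,3],"twist":[0,0,0],"gripper":4.5},{"dp":[-3,0,-1],"twist":[0,0,0],"gripper":4.5},{"dp":[-7,0,-2],"twist":[0,0,0],"gripper":4.5},{"dp":[-11,0,-2],"twist":[0,0,0],"gripper":4.5},{"dp":[-15,0,-2],"twist":[0,0,0],"gripper":4.5},{"dp":[-19,-2,-2],"twist":[0,0,0],"gripper":4.5},{"dp":[-19,-2,-2],"twist":[0,0,0],"gripper":4.5}]'
cat > chk.py <<'E'
from meas import *
import sys
def chk(f=None):
    state(); c=snap('top',f)
    for n,h in rng.items():
        for a,ce,s in blobs(c,h,(180,200,420,336))[0][:3]:
            if a>40: print(n,a,ce.round(),s[2:],np.round(plane(c,*ce,.069),4))
    return c
E
python3 - <<'E'
from chk import *
chk()
E
```

```text
t: 17.75
tool_pos: [0.6518, 0.131, 0.1564]
tool_rot: [-0.017, 1.0, -0.003, 0.002]
ft_force: [0.2, 0.0, -0.3]
width: 0.518
t 17.75 p [0.6518 0.131  0.1564] x [-0.999 -0.033 -0.003] z [ 0.003 -0.005 -1.   ] F [ 0.2  0.  -0.3] w 0.518
red 11141 [221. 268.] [ 84 136] [0.5518 0.2123 0.069 ]
red 196 [291. 315.] [16 15] [0.46   0.0741 0.069 ]
red 91 [306. 245.] [13 13] [0.5958 0.0456 0.069 ]
green 187 [326. 316.] [15 16] [0.4584 0.0067 0.069 ]
green 90 [275. 246.] [14 13] [0.5937 0.1052 0.069 ]
green 41 [323. 335.] [31  2] [0.4215 0.0134 0.069 ]
blue 195 [360. 316.] [16 16] [ 0.4567 -0.0606  0.069 ]
```

Run:
```python
from meas import *
go([.5965,.0452,.16],182)
go([.5965,.0452,.039],182)
```

```text
dp [ 5.62 -8.52 -0.32] twist [-0.23  0.1  -0.09]
dp [ 5.64 -8.47 11.78] twist [-0.23  0.1  -0.09]
```

```bash
python3 -m inch '[{"dp":[2,-3,-0.3],"twist":[0,0,0],"gripper":4.5},{"dp":[4,-6,-0.3],"twist":[-0.2,0.1,0],"gripper":4.5},{"dp":[5.6,-8.5,-0.3],"twist":[-0.2,0.1,0],"gripper":4.5},{"dp":[5.6,-8.5,-0.3],"twist":[-0.2,0.1,0],"gripper":4.5},{"dp":[5.6,-8.5,-0.3],"twist":[-0.2,0.1,0],"gripper":4.5},{"dp":[5.6,-8.5,2.5],"twist":[-0.2,0.1,0],"gripper":4.5},{"dp":[5.6,-8.5,5.5],"twist":[-0.2,0.1,0],"gripper":4.5},{"dp":[5.6,-8.5,8.5],"twist":[-0.2,0.1,0],"gripper":4.5},{"dp":[5.6,-8.5,10.5],"twist":[-0.2,0.1,0],"gripper":4.5},{"dp":[5.6,-8.5,11.8],"twist":[-0.2,0.1,0],"gripper":4.5},{"dp":[5.6,-8.5,11.8],"twist":[-0.2,0.1,0],"gripper":4.5},{"dp":[5.6,-8.5,11.8],"twist":[-0.2,0.1,0],"gripper":2},{"dp":[5.6,-8.5,11.8],"twist":[-0.2,0.1,0],"gripper":2},{"dp":[5.6,-8.5,11.8],"twist":[-0.2,0.1,0],"gripper":2},{"dp":[5.6,-8.5,11.8],"twist":[-0.2,0.1,0],"gripper":2},{"dp":[5.6,-8.5,11.8],"twist":[-0.2,0.1,0],"gripper":2},{"dp":[5.6,-8.5,11.8],"twist":[-0.2,0.1,0],"gripper":2},{"dp":[5.6,-8.5,11.8],"twist":[-0.2,0.1,0],"gripper":2}]'
python3 - <<'E'
from meas import *
o=state(); p=o['tool_pos']
go([p[0]+.4552-.5965,p[1]+.0763-.0452,p[2]],182)
E
```

```text
t: 19.6
tool_pos: [0.5978, 0.0448, 0.04]
tool_rot: [-0.017, 1.0, -0.0, 0.001]
ft_force: [-0.7, -1.3, 6.3]
width: 0.313
t 19.6 p [0.5978 0.0448 0.04  ] x [-0.999 -0.033 -0.002] z [ 0.002 -0.    -1.   ] F [-0.7 -1.3  6.3] w 0.313
dp [14.02  3.58 -0.03] twist [-0.01  0.11 -0.1 ]
```

```bash
python3 -m inch '[{"dp":[0,0,-1],"twist":[0,0,0],"gripper":2},{"dp":[0,0,-3],"twist":[0,0,0],"gripper":2},{"dp":[0,0,-6],"twist":[0,0,0],"gripper":2},{"dp":[0,0,-9],"twist":[0,0,0],"gripper":2},{"dp":[3,0.8,-10],"twist":[0,0,0],"gripper":2},{"dp":[6,1.6,-10],"twist":[0,0,0],"gripper":2},{"dp":[9,2.3,-10],"twist":[0,0,0],"gripper":2},{"dp":[12,3,-10],"twist":[0,0,0],"gripper":2},{"dp":[14,3.6,-10],"twist":[0,0,0],"gripper":2},{"dp":[14,3.6,-10],"twist":[0,0,0],"gripper":2},{"dp":[14,3.6,-10],"twist":[0,0,0],"gripper":2}]'
python3 - <<'E'
from meas import *
state()
go([.5978+.4552-.5965,.0448+.0763-.0452,.0415],182)
E
```

```text
t: 20.7
tool_pos: [0.4565, 0.0764, 0.1402]
tool_rot: [-0.017, 1.0, 0.001, 0.001]
ft_force: [-0.3, -1.0, -3.2]
width: 0.311
t 20.7 p [0.4565 0.0764 0.1402] x [-0.999 -0.034 -0.002] z [ 0.002  0.001 -1.   ] F [-0.3 -1.  -3.2] w 0.311
dp [ 0.02 -0.05  9.87] twist [ 0.06  0.14 -0.07]
```

```bash
python3 -m inch '[{"dp":[0,0,3],"twist":[0,0,0],"gripper":2},{"dp":[0,0,6],"twist":[0,0,0],"gripper":2},{"dp":[0,-0.05,8.5],"twist":[0,0,0],"gripper":2},{"dp":[0,-0.05,9.4],"twist":[0,0,0],"gripper":2},{"dp":[0,-0.05,9.85],"twist":[0,0,0],"gripper":2},{"dp":[0,-0.05,9.85],"twist":[0,0,0],"gripper":2},{"dp":[0,-0.05,9.85],"twist":[0,0,0],"gripper":4.5},{"dp":[0,-0.05,9.85],"twist":[0,0,0],"gripper":4.5},{"dp":[0,-0.05,9.85],"twist":[0,0,0],"gripper":4.5},{"dp":[0,-0.05,9.85],"twist":[0,0,0],"gripper":4.5},{"dp":[0,0,7],"twist":[0,0,0],"gripper":4.5},{"dp":[0,0,3],"twist":[0,0,0],"gripper":4.5},{"dp":[-3,-4,-1],"twist":[0,0,0],"gripper":4.5},{"dp":[-6,-8,-2],"twist":[0,0,0],"gripper":4.5},{"dp":[-9,-12,-2],"twist":[0,0,0],"gripper":4.5},{"dp":[-12,-16,-2],"twist":[0,0,0],"gripper":4.5},{"dp":[-14,-20,-2],"twist":[0,0,0],"gripper":4.5},{"dp":[-14,-24,-2],"twist":[0,0,0],"gripper":4.5},{"dp":[-14,-24,-2],"twist":[0,0,0],"gripper":4.5}]'
python3 - <<'E'
from chk import *
c=chk()
o=cv2.resize(c['color'][190:350,220:430],None,fx=3.7,fy=3.7,interpolation=2)
cv2.imwrite('pics/l2.png',cv2.convertScaleAbs(o[:,:,::-1],alpha=1.5))
E
```

```text
t: 22.6
tool_pos: [0.6034, -0.1677, 0.1605]
tool_rot: [-0.012, 1.0, -0.002, 0.001]
ft_force: [-0.7, -0.4, -0.0]
width: 0.517
t 22.6 p [ 0.6034 -0.1677  0.1605] x [-1.    -0.024 -0.002] z [ 0.002 -0.004 -1.   ] F [-0.7 -0.4 -0. ] w 0.517
red 101 [290. 315.] [14 15] [0.4591 0.077  0.069 ]
red 68 [290. 334.] [32  3] [0.4226 0.0773 0.069 ]
yellow 123 [254. 315.] [15 14] [0.4606 0.1463 0.069 ]
yellow 94 [256. 334.] [32  3] [0.4239 0.1429 0.069 ]
green 185 [326. 316.] [15 16] [0.4583 0.0068 0.069 ]
blue 194 [360. 316.] [16 16] [ 0.4568 -0.0606  0.069 ]
blue 50 [243. 247.] [13 13] [0.5926 0.1683 0.069 ]
```

View pics/l2.png

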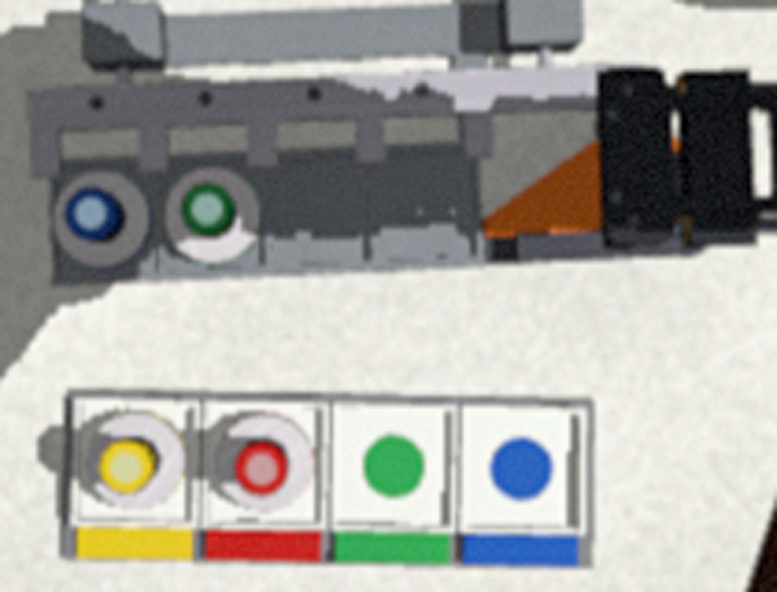

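Yellow at (126,466) and red at (262,468) sit upright in their slots, the wedge is still in, and blue and green are unmoved. Next green.

Run:
```python
from meas import *
go([.595,.1053,.16],182)
```

```text
dp [ 1.400e-01  2.693e+01 -2.000e-02] twist [-0.09  0.1  -0.45]
```

```bash
python3 -m inch '[{"dp":[0,4,0],"twist":[0,0,0],"gripper":4.5},{"dp":[0,8,0],"twist":[0,0,0],"gripper":4.5},{"dp":[0,12,0],"twist":[0,0,-0.4],"gripper":4.5},{"dp":[0,16,0],"twist":[0,0,-0.4],"gripper":4.5},{"dp":[0.1,20,0],"twist":[0,0,-0.4],"gripper":4.5},{"dp":[0.1,24,0],"twist":[0,0,-0.4],"gripper":4.5},{"dp":[0.1,26.9,0],"twist":[0,0,-0.4],"gripper":4.5},{"dp":[0.1,26.9,0],"twist":[0,0,-0.4],"gripper":4.5},{"dp":[0.1,26.9,0],"twist":[0,0,-0.4],"gripper":4.5},{"dp":[0.1,26.9,3],"twist":[0,0,-0.4],"gripper":4.5},{"dp":[0.1,26.9,6],"twist":[0,0,-0.4],"gripper":4.5},{"dp":[0.1,26.9,9],"twist":[0,0,-0.4],"gripper":4.5}]'
python3 - <<'E'
from meas import *
state();go([.595,.1053,.039],182)
E
```

```text
t: 23.85
tool_pos: [0.5957, 0.1036, 0.0693]
tool_rot: [-0.016, 1.0, -0.001, 0.001]
ft_force: [-0.2, 0.3, -0.1]
width: 0.518
t 23.85 p [0.5957 0.1036 0.0693] x [-0.999 -0.032 -0.003] z [ 0.003 -0.001 -1.   ] F [-0.2  0.3 -0.1] w 0.518
dp [0.07 0.18 3.03] twist [-0.08  0.15 -0.15]
```

```bash
python3 -m inch '[{"dp":[0,0.2,0],"twist":[0,0.1,0],"gripper":4.5},{"dp":[0,0.2,1.5],"twist":[0,0.1,0],"gripper":4.5},{"dp":[0,0.2,3],"twist":[0,0.1,0],"gripper":4.5},{"dp":[0,0.2,3],"twist":[0,0.1,0],"gripper":4.5},{"dp":[0,0.2,3],"twist":[0,0.1,0],"gripper":2},{"dp":[0,0.2,3],"twist":[0,0.1,0],"gripper":2},{"dp":[0,0.2,3],"twist":[0,0.1,0],"gripper":2},{"dp":[0,0.2,3],"twist":[0,0.1,0],"gripper":2},{"dp":[0,0.2,3],"twist":[0,0.1,0],"gripper":2},{"dp":[0,0.2,3],"twist":[0,0.1,0],"gripper":2},{"dp":[0,0.2,3],"twist":[0,0.1,0],"gripper":2}]'
python3 - <<'E'
from meas import *
o=state(); p=o['tool_pos']
go([p[0]+.4525-.595,p[1]+.0041-.1053,p[2]],182)
E
```

```text
t: 24.95
tool_pos: [0.5963, 0.1054, 0.0399]
tool_rot: [-0.016, 1.0, -0.001, 0.001]
ft_force: [-0.1, -0.9, 6.0]
width: 0.315
t 24.95 p [0.5963 0.1054 0.0399] x [-0.999 -0.032 -0.002] z [ 0.002 -0.001 -1.   ] F [-0.1 -0.9  6. ] w 0.315
dp [14.57 -9.66 -0.02] twist [-0.07  0.12 -0.16]
```

```bash
python3 -m inch '[{"dp":[0,0,-1],"twist":[0,0,0],"gripper":2},{"dp":[0,0,-3],"twist":[0,0,0],"gripper":2},{"dp":[0,0,-6],"twist":[0,0,0],"gripper":2},{"dp":[0,0,-9],"twist":[0,0,0],"gripper":2},{"dp":[3,-2,-10],"twist":[0,0,0],"gripper":2},{"dp":[6,-4,-10],"twist":[0,0,0],"gripper":2},{"dp":[9,-6,-10],"twist":[0,0,0],"gripper":2},{"dp":[12,-8,-10],"twist":[0,0,0],"gripper":2},{"dp":[14.6,-9.7,-10],"twist":[0,0,0],"gripper":2},{"dp":[14.6,-9.7,-10],"twist":[0,0,0],"gripper":2},{"dp":[14.6,-9.7,-10],"twist":[0,0,0],"gripper":2}]'
python3 - <<'E'
from meas import *
state()
go([.5963+.4525-.595,.1054+.0041-.1053,.0415],182)
E
```

```text
t: 26.05
tool_pos: [0.453, 0.0042, 0.1402]
tool_rot: [-0.016, 1.0, 0.001, 0.001]
ft_force: [1.3, 0.1, -2.0]
width: 0.312
t 26.05 p [0.453  0.0042 0.1402] x [-0.999 -0.032 -0.003] z [ 0.003  0.001 -1.   ] F [ 1.3  0.1 -2. ] w 0.312
dp [-0.06 -0.01  9.87] twist [ 0.06  0.15 -0.18]
```

Lower and release, then retreat to the right so the top camera can see blue.

```bash
python3 -m inch '[{"dp":[0,0,3],"twist":[0,0,0],"gripper":2},{"dp":[0,0,6],"twist":[0,0,0],"gripper":2},{"dp":[0,0,8.5],"twist":[0,0,0],"gripper":2},{"dp":[0,0,9.4],"twist":[0,0,0],"gripper":2},{"dp":[0,0,9.85],"twist":[0,0,0],"gripper":2},{"dp":[0,0,9.85],"twist":[0,0,0],"gripper":2},{"dp":[0,0,9.85],"twist":[0,0,0],"gripper":4.5},{"dp":[0,0,9.85],"twist":[0,0,0],"gripper":4.5},{"dp":[0,0,9.85],"twist":[0,0,0],"gripper":4.5},{"dp":[0,0,9.85],"twist":[0,0,0],"gripper":4.5},{"dp":[0,0,7],"twist":[0,0,0],"gripper":4.5},{"dp":[0,0,3],"twist":[0,0,0],"gripper":4.5},{"dp":[-3,-3,-1],"twist":[0,0,0],"gripper":4.5},{"dp":[-6,-6,-2],"twist":[0,0,0],"gripper":4.5},{"dp":[-9,-9,-2],"twist":[0,0,0],"gripper":4.5},{"dp":[-12,-12,-2],"twist":[0,0,0],"gripper":4.5},{"dp":[-14,-15,-2],"twist":[0,0,0],"gripper":4.5},{"dp":[-14,-17,-2],"twist":[0,0,0],"gripper":4.5},{"dp":[-14,-17,-2],"twist":[0,0,0],"gripper":4.5}]'
python3 - <<'E'
from chk import *
c=chk('l3.png')
go([.593,.1665,.16],182)
E
```

```text
t: 27.95
tool_pos: [0.5977, -0.1655, 0.1602]
tool_rot: [-0.013, 1.0, -0.001, 0.001]
ft_force: [-0.8, -0.1, 0.6]
width: 0.522
t 27.95 p [ 0.5977 -0.1655  0.1602] x [-1.    -0.027 -0.002] z [ 0.002 -0.002 -1.   ] F [-0.8 -0.1  0.6] w 0.522
red 102 [290. 315.] [14 15] [0.4591 0.077  0.069 ]
red 68 [290. 334.] [32  3] [0.4226 0.0773 0.069 ]
yellow 119 [254. 315.] [15 14] [0.4606 0.1463 0.069 ]
yellow 93 [256. 334.] [31  3] [0.4239 0.1426 0.069 ]
green 87 [326. 318.] [14 14] [0.4537 0.0059 0.069 ]
green 41 [323. 335.] [31  2] [0.4215 0.0134 0.069 ]
blue 193 [360. 316.] [16 16] [ 0.4568 -0.0605  0.069 ]
blue 55 [244. 247.] [13 13] [0.5928 0.1678 0.069 ]
dp [-4.600e-01  3.297e+01  2.000e-02] twist [ 0.    0.11 -0.36]
```

```bash
python3 -m inch '[{"dp":[0,4,0],"twist":[0,0,0],"gripper":4.5},{"dp":[0,8,0],"twist":[0,0,0],"gripper":4.5},{"dp":[-0.1,12,0],"twist":[0,0,-0.4],"gripper":4.5},{"dp":[-0.2,16,0],"twist":[0,0,-0.4],"gripper":4.5},{"dp":[-0.3,20,0],"twist":[0,0,-0.4],"gripper":4.5},{"dp":[-0.4,24,0],"twist":[0,0,-0.4],"gripper":4.5},{"dp":[-0.5,28,0],"twist":[0,0,-0.4],"gripper":4.5},{"dp":[-0.5,31,0],"twist":[0,0,-0.4],"gripper":4.5},{"dp":[-0.5,33,0],"twist":[0,0,-0.4],"gripper":4.5},{"dp":[-0.5,33,0],"twist":[0,0,-0.4],"gripper":4.5},{"dp":[-0.5,33,3],"twist":[0,0,-0.4],"gripper":4.5},{"dp":[-0.5,33,6],"twist":[0,0,-0.4],"gripper":4.5},{"dp":[-0.5,33,8],"twist":[0,0,-0.4],"gripper":4.5},{"dp":[-0.5,33,8],"twist":[0,0,-0.4],"gripper":4.5}]'
python3 - <<'E'
from meas import *
state();go([.593,.1665,.039],182)
E
```

```text
t: 29.4
tool_pos: [0.5917, 0.1649, 0.0779]
tool_rot: [-0.017, 1.0, -0.001, -0.001]
ft_force: [-0.7, -0.1, -0.6]
width: 0.514
t 29.4 p [0.5917 0.1649 0.0779] x [-0.999 -0.034  0.002] z [-0.002 -0.002 -1.   ] F [-0.7 -0.1 -0.6] w 0.514
dp [-0.15  0.16  3.89] twist [-0.12 -0.12 -0.05]
```

```bash
python3 -m inch '[{"dp":[-0.15,0.2,0],"twist":[0,0,0],"gripper":4.5},{"dp":[-0.15,0.2,2],"twist":[0,0,0],"gripper":4.5},{"dp":[-0.15,0.2,3.9],"twist":[0,0,0],"gripper":4.5},{"dp":[-0.15,0.2,3.9],"twist":[0,0,0],"gripper":4.5},{"dp":[-0.15,0.2,3.9],"twist":[0,0,0],"gripper":2},{"dp":[-0.15,0.2,3.9],"twist":[0,0,0],"gripper":2},{"dp":[-0.15,0.2,3.9],"twist":[0,0,0],"gripper":2},{"dp":[-0.15,0.2,3.9],"twist":[0,0,0],"gripper":2},{"dp":[-0.15,0.2,3.9],"twist":[0,0,0],"gripper":2},{"dp":[-0.15,0.2,3.9],"twist":[0,0,0],"gripper":2},{"dp":[-0.15,0.2,3.9],"twist":[0,0,0],"gripper":2}]'
python3 - <<'E'
from meas import *
o=state(); p=o['tool_pos']
go([p[0]+.4512-.593,p[1]-.0679-.1665,p[2]],182)
E
```

```text
t: 30.5
tool_pos: [0.5938, 0.1666, 0.04]
tool_rot: [-0.017, 1.0, -0.001, -0.0]
ft_force: [-1.4, -1.7, 7.0]
width: 0.316
t 30.5 p [0.5938 0.1666 0.04  ] x [-0.999 -0.034  0.001] z [-0.    -0.002 -1.   ] F [-1.4 -1.7  7. ] w 0.316
dp [ 14.96 -22.95   0.04] twist [-0.09 -0.03 -0.08]
```

```bash
python3 -m inch '[{"dp":[0,0,-1],"twist":[0,0,0],"gripper":2},{"dp":[0,0,-3],"twist":[0,0,0],"gripper":2},{"dp":[0,0,-6],"twist":[0,0,0],"gripper":2},{"dp":[0,0,-9],"twist":[0,0,0],"gripper":2},{"dp":[0.5,-3,-10],"twist":[0,0,0],"gripper":2},{"dp":[0.5,-6.5,-10],"twist":[0,0,0],"gripper":2},{"dp":[0.5,-10,-10],"twist":[0,0,0],"gripper":2},{"dp":[0.5,-13.5,-10],"twist":[0,0,0],"gripper":2},{"dp":[0.5,-17,-10],"twist":[0,0,0],"gripper":2},{"dp":[0.5,-20.5,-10],"twist":[0,0,0],"gripper":2},{"dp":[0.5,-23,-10],"twist":[0,0,0],"gripper":2},{"dp":[3,-23,-10],"twist":[0,0,0],"gripper":2},{"dp":[6,-23,-10],"twist":[0,0,0],"gripper":2},{"dp":[9,-23,-10],"twist":[0,0,0],"gripper":2},{"dp":[12,-23,-10],"twist":[0,0,0],"gripper":2},{"dp":[15,-23,-10],"twist":[0,0,0],"gripper":2},{"dp":[15,-23,-10],"twist":[0,0,0],"gripper":2},{"dp":[15,-23,-10],"twist":[0,0,0],"gripper":2}]'
python3 - <<'E'
from meas import *
state()
go([.5938+.4512-.593,.1666-.0679-.1665,.0415],182)
E
```

```text
t: 32.3
tool_pos: [0.4516, -0.0674, 0.141]
tool_rot: [-0.017, 1.0, 0.001, 0.001]
ft_force: [0.1, 1.1, -3.6]
width: 0.314
t 32.3 p [ 0.4516 -0.0674  0.141 ] x [-0.999 -0.034 -0.001] z [ 0.001  0.003 -1.   ] F [ 0.1  1.1 -3.6] w 0.314
dp [-0.03 -0.07  9.95] twist [ 0.15  0.06 -0.04]
```

```bash
python3 -m inch '[{"dp":[0,0,3],"twist":[0,0,0],"gripper":2},{"dp":[0,0,6],"twist":[0,0,0],"gripper":2},{"dp":[0,0,8.5],"twist":[0,0,0],"gripper":2},{"dp":[0,-0.05,9.5],"twist":[0,0,0],"gripper":2},{"dp":[0,-0.05,9.9],"twist":[0,0,0],"gripper":2},{"dp":[0,-0.05,9.9],"twist":[0,0,0],"gripper":2},{"dp":[0,-0.05,9.9],"twist":[0,0,0],"gripper":4.5},{"dp":[0,-0.05,9.9],"twist":[0,0,0],"gripper":4.5},{"dp":[0,-0.05,9.9],"twist":[0,0,0],"gripper":4.5},{"dp":[0,-0.05,9.9],"twist":[0,0,0],"gripper":4.5},{"dp":[0,-0.05,7],"twist":[0,0,0],"gripper":4.5},{"dp":[0,0,3],"twist":[0,0,0],"gripper":4.5},{"dp":[0,0,0],"twist":[0,0,0],"gripper":6},{"dp":[0,-4,-2],"twist":[0,0,0],"gripper":6},{"dp":[0,-8,-2],"twist":[0,0,0],"gripper":6},{"dp":[0,-12,-2],"twist":[0,0,0],"gripper":6},{"dp":[0,-16,-2],"twist":[0,0,0],"gripper":6},{"dp":[0,-20,-2],"twist":[0,0,0],"gripper":6},{"dp":[0,-22,-2],"twist":[0,0,0],"gripper":6},{"dp":[0,-22,-2],"twist":[0,0,0],"gripper":6}]'
python3 - <<'E'
from chk import *
c=chk()
o=cv2.resize(c['color'][190:350,220:430],None,fx=3.7,fy=3.7,interpolation=2)
cv2.imwrite('pics/l4.png',cv2.convertScaleAbs(o[:,:,::-1],alpha=1.5))
W,h=wedge_pose(c,0,(340,225,440,275))
print(cv2.approxPolyDP((h*1000).astype(np.float32).reshape(-1,1,2),4,True)[:,0].round(1))
p=d2w(.008,-.213); go([*p,.10],182.25)
E
```

```text
t: 34.3
tool_pos: [0.457, -0.2929, 0.1606]
tool_rot: [-0.013, 1.0, -0.0, 0.0]
ft_force: [-0.4, 0.3, 0.4]
width: 0.691
t 34.3 p [ 0.457  -0.2929  0.1606] x [-1.    -0.026 -0.   ] z [ 0. -0. -1.] F [-0.4  0.3  0.4] w 0.691
yellow 97 [255. 334.] [31  4] [0.4241 0.1444 0.069 ]
yellow 91 [253. 314.] [13 15] [0.4623 0.1488 0.069 ]
green 45 [324. 335.] [30  2] [0.4217 0.0115 0.069 ]
[[ 634.3 -156.6]
 [ 634.4 -106.6]
 [ 593.   -47.9]
 [ 582.7  -47.8]
 [ 586.4 -157.7]]
dp [-15.86  14.88   6.06] twist [ 0.05  0.01 -0.62]
```

View pics/l4.png

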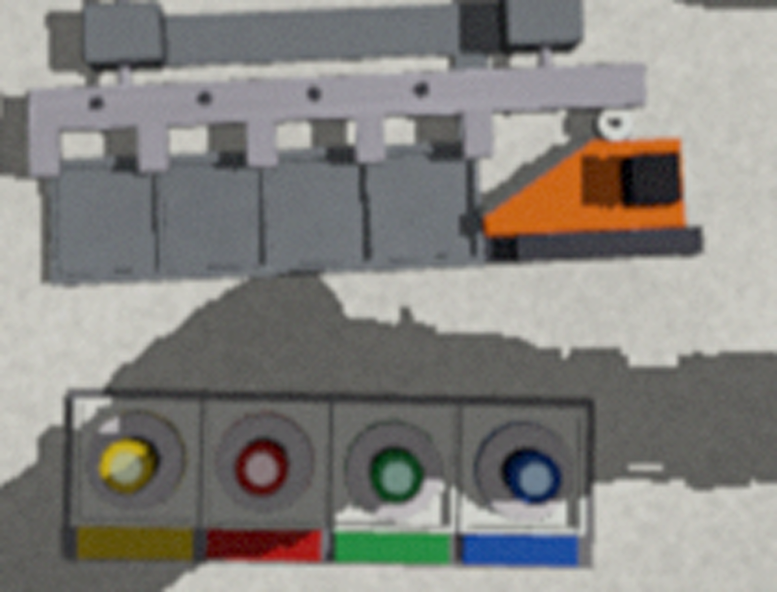

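All four lenses sit upright in their own slots, the stand is empty, and the wedge is unmoved at (585,190). Now the wedge.

```bash
python3 -m inch '[{"dp":[-3,3,0],"twist":[0,0,0],"gripper":6},{"dp":[-6,6,0],"twist":[0,0,-0.6],"gripper":6},{"dp":[-9,9,0],"twist":[0,0,-0.6],"gripper":6},{"dp":[-12,12,0],"twist":[0,0,-0.6],"gripper":6},{"dp":[-15,14,0],"twist":[0,0,-0.6],"gripper":6},{"dp":[-15.9,14.9,0],"twist":[0,0,-0.6],"gripper":6},{"dp":[-15.9,14.9,0],"twist":[0,0,-0.6],"gripper":6},{"dp":[-15.9,14.9,3],"twist":[0,0,-0.6],"gripper":6},{"dp":[-15.9,14.9,6],"twist":[0,0,-0.6],"gripper":6},{"dp":[-15.9,14.9,8.5],"twist":[0,0,-0.6],"gripper":6},{"dp":[-15.9,14.9,8.5],"twist":[0,0,-0.6],"gripper":6}]'
python3 - <<'E'
from meas import *
state(); go([.612,-.1372,.034],182)
E
```

```text
t: 35.45
tool_pos: [0.6092, -0.1368, 0.0732]
tool_rot: [-0.019, 1.0, 0.001, -0.002]
ft_force: [-0.1, -0.3, 0.1]
width: 0.688
t 35.45 p [ 0.6092 -0.1368  0.0732] x [-0.999 -0.038  0.005] z [-0.005  0.002 -1.   ] F [-0.1 -0.3  0.1] w 0.688
dp [-0.3  -0.05  3.92] twist [ 0.1  -0.26  0.15]
```

```bash
python3 -m inch '[{"dp":[-0.3,0,0],"twist":[0,-0.2,0],"gripper":6},{"dp":[-0.3,0,2],"twist":[0,-0.2,0],"gripper":6},{"dp":[-0.3,0,3.9],"twist":[0,-0.2,0],"gripper":6},{"dp":[-0.3,0,3.9],"twist":[0,-0.2,0],"gripper":2},{"dp":[-0.3,0,3.9],"twist":[0,-0.2,0],"gripper":2},{"dp":[-0.3,0,3.9],"twist":[0,-0.2,0],"gripper":2},{"dp":[-0.3,0,3.9],"twist":[0,-0.2,0],"gripper":2},{"dp":[-0.3,0,3.9],"twist":[0,-0.2,0],"gripper":2},{"dp":[-0.3,0,3.9],"twist":[0,-0.2,0],"gripper":2},{"dp":[-0.3,0,3.9],"twist":[0,-0.2,0],"gripper":2},{"dp":[-0.3,0,3.9],"twist":[0,-0.2,0],"gripper":2},{"dp":[-0.3,0,3.9],"twist":[0,-0.2,0],"gripper":2},{"dp":[-0.3,0,3.9],"twist":[0,-0.2,0],"gripper":2}]'
python3 - <<'E'
from meas import *
state(); p=d2w(.009,-.213-.135); go([*p,.0345],182.25)
E
```

```text
t: 36.75
tool_pos: [0.6124, -0.1371, 0.0347]
tool_rot: [-0.019, 1.0, 0.001, -0.0]
ft_force: [0.2, -0.6, 5.9]
width: 0.321
t 36.75 p [ 0.6124 -0.1371  0.0347] x [-0.999 -0.037  0.   ] z [-0.     0.001 -1.   ] F [ 0.2 -0.6  5.9] w 0.321
dp [ -0.08 -13.49   0.  ] twist [ 0.07 -0.01 -0.1 ]
```

```bash
python3 -m inch '[{"dp":[-0.1,-0.7,0],"twist":[0,0,0],"gripper":2},{"dp":[-0.1,-1.4,0],"twist":[0,0,0],"gripper":2},{"dp":[-0.1,-2.1,0],"twist":[0,0,0],"gripper":2},{"dp":[-0.1,-2.8,0],"twist":[0,0,0],"gripper":2},{"dp":[-0.1,-3.5,0],"twist":[0,0,0],"gripper":2},{"dp":[-0.1,-4.3,0],"twist":[0,0,0],"gripper":2},{"dp":[-0.1,-5.1,0],"twist":[0,0,0],"gripper":2},{"dp":[-0.1,-5.9,0],"twist":[0,0,0],"gripper":2},{"dp":[-0.1,-6.7,0],"twist":[0,0,0],"gripper":2},{"dp":[-0.1,-7.7,0],"twist":[0,0,0],"gripper":2},{"dp":[-0.1,-9,0],"twist":[0,0,0],"gripper":2},{"dp":[-0.1,-10.5,0],"twist":[0,0,0],"gripper":2},{"dp":[-0.1,-12,0],"twist":[0,0,0],"gripper":2},{"dp":[-0.1,-13.5,0],"twist":[0,0,0],"gripper":2},{"dp":[-0.1,-13.5,0],"twist":[0,0,0],"gripper":2},{"dp":[-0.1,-13.5,-3],"twist":[0,0,0],"gripper":2},{"dp":[-0.1,-13.5,-6],"twist":[0,0,0],"gripper":2},{"dp":[-0.1,-13.5,-8],"twist":[0,0,0],"gripper":2},{"dp":[-0.1,-13.5,-8],"twist":[0,0,0],"gripper":2}]'
python3 - <<'E'
from meas import *
state()
c=snap('top')
o=cv2.resize(c['color'][180:340,330:540],None,fx=3.7,fy=3.7,interpolation=2)
cv2.imwrite('pics/w1.png',cv2.convertScaleAbs(o[:,:,::-1],alpha=1.5))
# target: mat centre .4296,-.3261 yaw 78.3 ; wedge mid there
a=np.radians(78.3); u=np.array([np.cos(a),np.sin(a)])
p=np.array([.4296,-.3261])-.034*u; print(p); go([*p,.11],168.3)
E
```

```text
t: 38.65
tool_pos: [0.6203, -0.2725, 0.1177]
tool_rot: [-0.019, 1.0, 0.0, 0.002]
ft_force: [-0.1, 0.0, -0.7]
width: 0.325
t 38.65 p [ 0.6203 -0.2725  0.1177] x [-0.999 -0.038 -0.005] z [ 0.005  0.    -1.   ] F [-0.1  0.  -0.7] w 0.325
[ 0.42270523 -0.35939358]
dp [20.   -8.    0.51] twist [ 0.08  0.13 13.88]
```

View pics/w1.png

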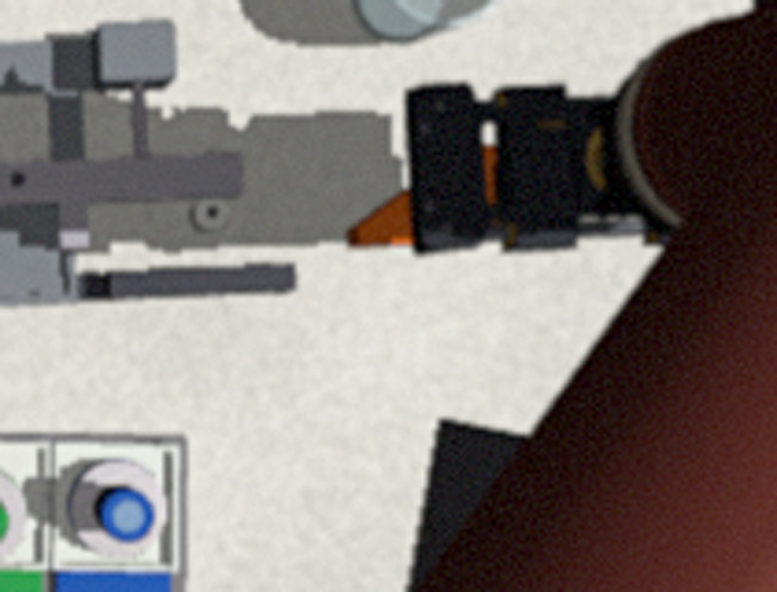

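The wedge is held and out (tip at (350,238)), and the bar has sprung shut. Carrying it to the mat.

```bash
python3 -m inch '[{"dp":[2.5,-1,0],"twist":[0,0,2],"gripper":2},{"dp":[5,-2,0],"twist":[0,0,4],"gripper":2},{"dp":[7.5,-3,0],"twist":[0,0,6],"gripper":2},{"dp":[10,-4,0],"twist":[0,0,8],"gripper":2},{"dp":[12.5,-5,0],"twist":[0,0,10],"gripper":2},{"dp":[15,-6,0],"twist":[0,0,12],"gripper":2},{"dp":[17.5,-7,0],"twist":[0,0,13.9],"gripper":2},{"dp":[19.9,-8,0],"twist":[0,0,13.9],"gripper":2},{"dp":[19.9,-8,0],"twist":[0,0,13.9],"gripper":2},{"dp":[19.9,-8,0],"twist":[0,0,13.9],"gripper":2}]'
python3 - <<'E'
from meas import *
state(); go([.4235,-.3594,.0385],168.3)
E
```

```text
t: 39.7
tool_pos: [0.4235, -0.3587, 0.1142]
tool_rot: [0.102, 0.995, 0.001, 0.001]
ft_force: [0.7, 0.6, -1.3]
width: 0.321
t 39.7 p [ 0.4235 -0.3587  0.1142] x [-0.979  0.203 -0.001] z [ 0.002  0.002 -1.   ] F [ 0.7  0.6 -1.3] w 0.321
dp [-0.   -0.09  7.57] twist [ 0.15  0.08 -0.04]
```

```bash
python3 -m inch '[{"dp":[0,-0.1,2.5],"twist":[0.1,0.1,0],"gripper":2},{"dp":[0,-0.1,5],"twist":[0.1,0.1,0],"gripper":2},{"dp":[0,-0.1,6.8],"twist":[0.1,0.1,0],"gripper":2},{"dp":[0,-0.1,7.4],"twist":[0.1,0.1,0],"gripper":2},{"dp":[0,-0.1,7.6],"twist":[0.1,0.1,0],"gripper":2},{"dp":[0,-0.1,7.6],"twist":[0.1,0.1,0],"gripper":2},{"dp":[0,-0.1,7.6],"twist":[0.1,0.1,0],"gripper":6},{"dp":[0,-0.1,7.6],"twist":[0.1,0.1,0],"gripper":6},{"dp":[0,-0.1,7.6],"twist":[0.1,0.1,0],"gripper":6},{"dp":[0,-0.1,7.6],"twist":[0.1,0.1,0],"gripper":6},{"dp":[0,-0.1,7.6],"twist":[0.1,0.1,0],"gripper":6},{"dp":[0,-0.1,5],"twist":[0,0,0],"gripper":6},{"dp":[0,-0.1,2],"twist":[0,0,0],"gripper":6},{"dp":[0,-0.1,-2],"twist":[0,0,0],"gripper":6},{"dp":[-4,2,-5],"twist":[0,0,0],"gripper":6},{"dp":[-8,5,-7],"twist":[0,0,0],"gripper":6},{"dp":[-12,8,-7],"twist":[0,0,0],"gripper":6},{"dp":[-16,11,-7],"twist":[0,0,0],"gripper":6},{"dp":[-18,14,-7],"twist":[0,0,0],"gripper":6},{"dp":[-18,14,-7],"twist":[0,0,0],"gripper":6}]'
python3 - <<'E'
from chk import *
c=chk('f.png')
W,h=wedge_pose(c)
print(cv2.approxPolyDP((h*1000).astype(np.float32).reshape(-1,1,2),4,True)[:,0].round(1))
a=np.radians(78.3); u=np.array([np.cos(a),np.sin(a)]);n=np.array([-u[1],u[0]])
for x,y in((56,25),(-56,25),(-56,-25),(-6,-25),(56,15)): print((1000*np.array([.4296,-.3261])+x*u+y*n).round(1))
cv2.imwrite('pics/f2.png',cv2.convertScaleAbs(c['color'][:,:,::-1],alpha=1.4))
E
```

```text
t: 41.7
tool_pos: [0.6335, -0.2517, 0.1833]
tool_rot: [0.097, 0.995, 0.002, 0.001]
ft_force: [0.4, 0.8, -0.1]
width: 0.692
t 41.7 p [ 0.6335 -0.2517  0.1833] x [-0.981  0.194 -0.001] z [ 0.002  0.004 -1.   ] F [ 0.4  0.8 -0.1] w 0.692
red 101 [290. 316.] [14 15] [0.4589 0.077  0.069 ]
red 68 [290. 334.] [32  3] [0.4226 0.0773 0.069 ]
yellow 123 [254. 315.] [15 14] [0.4602 0.1465 0.069 ]
yellow 94 [256. 334.] [32  3] [0.4239 0.1429 0.069 ]
green 95 [324. 320.] [14 14] [0.4495 0.0098 0.069 ]
green 42 [323. 335.] [31  2] [0.4215 0.0128 0.069 ]
blue 102 [363. 318.] [14 14] [ 0.4524 -0.0662  0.069 ]Traceback (most recent call last):
  File "<stdin>", line 3, in <module>
  File "meas.py", line 14, in wedge_pose
    P=np.vstack([p[:,0] for p in pts if len(p)>10]); W=np.array([plane(c,*p,zu+.026)[:2] for p in P.astype(float)])
    return _nx.concatenate(arrs, 0, dtype=dtype, casting=casting)
           ~~~~~~~~~~~~~~~^^^^^^^^^^^^^^^^^^^^^^^^^^^^^^^^^^^^^^^
ValueError: need at least one array to concatenate
```

Green's reading shifted about 6 mm, so it may have been knocked. I'll move the arm to the left and look.

```bash
python3 -m inch '[{"dp":[0,4,-1],"twist":[0,0,0],"gripper":6},{"dp":[0,8,-2],"twist":[0,0,0],"gripper":6},{"dp":[0,12,-3],"twist":[0,0,0],"gripper":6},{"dp":[0,16,-4],"twist":[0,0,0],"gripper":6},{"dp":[0,20,-5],"twist":[0,0,0],"gripper":6},{"dp":[0,24,-5],"twist":[0,0,0],"gripper":6},{"dp":[0,28,-5],"twist":[0,0,0],"gripper":6},{"dp":[0,32,-5],"twist":[0,0,0],"gripper":6},{"dp":[0,36,-5],"twist":[0,0,0],"gripper":6},{"dp":[0,40,-5],"twist":[0,0,0],"gripper":6},{"dp":[0,44,-5],"twist":[0,0,0],"gripper":6},{"dp":[0,48,-5],"twist":[0,0,0],"gripper":6},{"dp":[0,52,-5],"twist":[0,0,0],"gripper":6},{"dp":[0,52,-5],"twist":[0,0,0],"gripper":6}]'
python3 - <<'E'
from chk import *
c=chk('f.png')
W,h=wedge_pose(c)
print(cv2.approxPolyDP((h*1000).astype(np.float32).reshape(-1,1,2),4,True)[:,0].round(1))
a=np.radians(78.3); u=np.array([np.cos(a),np.sin(a)]);n=np.array([-u[1],u[0]])
for x,y in((56,25),(-56,25),(-56,-25),(-6,-25),(56,15)): print((1000*np.array([.4296,-.3261])+x*u+y*n).round(1))
s=snap('scene')
o=np.zeros((600,800,3),np.uint8)
a=cv2.resize(c['color'][220:370,230:540],None,fx=2.5,fy=2.5,interpolation=2)[:,:775]
b=cv2.resize(s['color'][185:275,225:325],None,fx=2.4,fy=2.4,interpolation=2)
d=cv2.resize(s['color'][180:380,120:440],None,fx=1.1,fy=1.1)
o[:a.shape[0],:a.shape[1]]=a; o[380:380+b.shape[0],:b.shape[1]]=b; o[380:600,300:300+d.shape[1]]=d[:220]
cv2.imwrite('pics/f2.png',cv2.convertScaleAbs(o[:,:,::-1],alpha=1.5))
E
```

```text
t: 43.15
tool_pos: [0.7327, 0.2614, 0.2338]
tool_rot: [0.095, 0.995, 0.002, -0.0]
ft_force: [-0.5, 0.3, -0.4]
width: 0.693
t 43.15 p [0.7327 0.2614 0.2338] x [-0.982  0.19   0.001] z [-0.     0.004 -1.   ] F [-0.5  0.3 -0.4] w 0.693
red 104 [290. 316.] [14 15] [0.4588 0.0771 0.069 ]
red 68 [290. 334.] [32  3] [0.4226 0.0773 0.069 ]
yellow 122 [254. 315.] [15 14] [0.4602 0.1467 0.069 ]
yellow 94 [256. 334.] [32  3] [0.4239 0.1429 0.069 ]
green 94 [324. 320.] [14 14] [0.4492 0.0099 0.069 ]
green 49 [324. 335.] [30  2] [0.4218 0.0112 0.069 ]
blue 96 [364. 319.] [13 14] [ 0.4521 -0.067   0.069 ]
[[ 442.  -385.6]
 [ 452.4 -332.7]
 [ 428.4 -270.4]
 [ 418.4 -266. ]
 [ 395.7 -375.5]]
[ 416.5 -266.2]
[ 393.8 -375.9]
[ 442.7 -386. ]
[ 452.9 -337. ]
[ 426.3 -268.2]
```

View pics/f2.png

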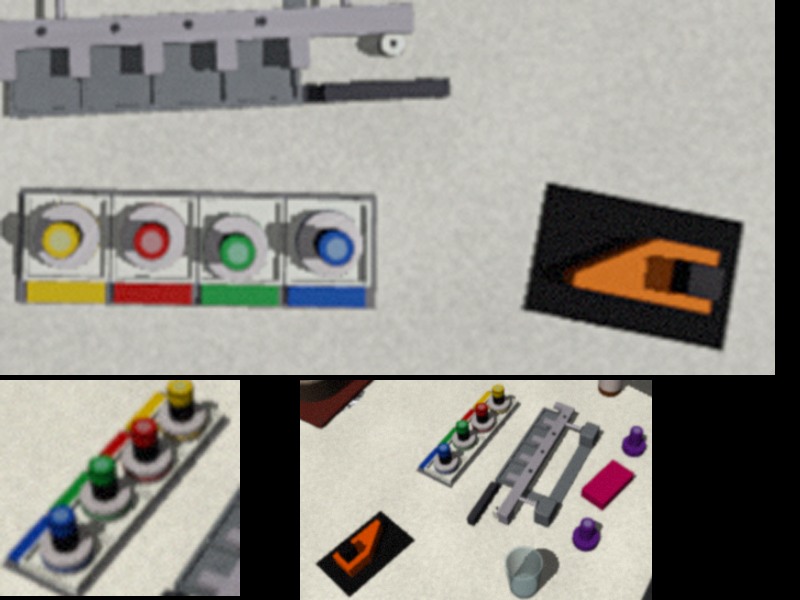

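The wedge is centred on the mat within 2 mm and the bar is shut. Green was knocked towards its slot's wall (crop (237,252)), so I'll re-seat it.

Run:
```python
from meas import *
go([.449,.0085,.16],182)
```

```text
dp [ 23.02 -29.7    7.42] twist [  0.07   0.03 -13.36]
```

```bash
python3 -m inch '[{"dp":[2.3,-3,0],"twist":[0,0,-2],"gripper":6},{"dp":[4.6,-6,1],"twist":[0,0,-4],"gripper":6},{"dp":[6.9,-9,2],"twist":[0,0,-6],"gripper":4.5},{"dp":[9.2,-12,3],"twist":[0,0,-8],"gripper":4.5},{"dp":[11.5,-15,4],"twist":[0,0,-10],"gripper":4.5},{"dp":[13.8,-18,5],"twist":[0,0,-12],"gripper":4.5},{"dp":[16.1,-21,6],"twist":[0,0,-13.4],"gripper":4.5},{"dp":[18.4,-24,7.4],"twist":[0,0,-13.4],"gripper":4.5},{"dp":[20.7,-27,7.4],"twist":[0,0,-13.4],"gripper":4.5},{"dp":[22.5,-29.2,7.4],"twist":[0,0,-13.4],"gripper":4.5},{"dp":[23,-29.7,7.4],"twist":[0,0,-13.4],"gripper":4.5},{"dp":[23,-29.7,7.4],"twist":[0,0,-13.4],"gripper":4.5},{"dp":[23,-29.7,7.4],"twist":[0,0,-13.4],"gripper":4.5}]'
python3 - <<'E'
from meas import *
state();go([.449,.0085,.0425],182)
E
```

```text
t: 44.55
tool_pos: [0.4482, 0.0078, 0.1596]
tool_rot: [-0.017, 1.0, 0.004, -0.0]
ft_force: [-0.4, 1.5, 0.3]
width: 0.517
t 44.55 p [0.4482 0.0078 0.1596] x [-0.999 -0.034  0.   ] z [-0.     0.008 -1.   ] F [-0.4  1.5  0.3] w 0.517
dp [-0.08 -0.03 11.71] twist [ 0.44 -0.01 -0.05]
```

```bash
python3 -m inch '[{"dp":[-0.1,0,3],"twist":[0.4,0,0],"gripper":4.5},{"dp":[-0.1,0,6],"twist":[0.4,0,0],"gripper":4.5},{"dp":[-0.1,0,9],"twist":[0.4,0,0],"gripper":4.5},{"dp":[-0.1,0,11],"twist":[0.4,0,0],"gripper":4.5},{"dp":[-0.1,0,11.7],"twist":[0.4,0,0],"gripper":4.5},{"dp":[-0.1,0,11.7],"twist":[0.4,0,0],"gripper":4.5},{"dp":[-0.1,0,11.7],"twist":[0.4,0,0],"gripper":2},{"dp":[-0.1,0,11.7],"twist":[0.4,0,0],"gripper":2},{"dp":[-0.1,0,11.7],"twist":[0.4,0,0],"gripper":2},{"dp":[-0.1,0,11.7],"twist":[0.4,0,0],"gripper":2},{"dp":[-0.1,0,11.7],"twist":[0.4,0,0],"gripper":2},{"dp":[-0.1,0,11.7],"twist":[0.4,0,0],"gripper":2},{"dp":[-0.1,0,11.7],"twist":[0.4,0,0],"gripper":2},{"dp":[-0.1,0,11.7],"twist":[0.4,0,0],"gripper":2}]'
python3 - <<'E'
from meas import *
o=state();p=o['tool_pos'];go([.4540,.0035,p[2]],182)
E
```

```text
t: 45.95
tool_pos: [0.4502, 0.009, 0.0437]
tool_rot: [-0.017, 1.0, 0.001, 0.001]
ft_force: [-0.8, -2.6, 9.0]
width: 0.315
t 45.95 p [0.4502 0.009  0.0437] x [-0.999 -0.034 -0.002] z [ 0.002  0.002 -1.   ] F [-0.8 -2.6  9. ] w 0.315
dp [-0.37 -0.56 -0.  ] twist [ 0.11  0.1  -0.05]
```

```bash
python3 -m inch '[{"dp":[0,0,-1],"twist":[0,0,0],"gripper":2},{"dp":[0,0,-2.5],"twist":[0,0,0],"gripper":2},{"dp":[-0.4,-0.6,-2.5],"twist":[0,0,0],"gripper":2},{"dp":[-0.4,-0.6,-2.5],"twist":[0,0,0],"gripper":2},{"dp":[-0.4,-0.6,-1.2],"twist":[0,0,0],"gripper":2},{"dp":[-0.4,-0.6,-0.4],"twist":[0,0,0],"gripper":2},{"dp":[-0.4,-0.6,0],"twist":[0,0,0],"gripper":2},{"dp":[-0.4,-0.6,0],"twist":[0,0,0],"gripper":2},{"dp":[-0.4,-0.6,0],"twist":[0,0,0],"gripper":4.5},{"dp":[-0.4,-0.6,0],"twist":[0,0,0],"gripper":4.5},{"dp":[-0.4,-0.6,0],"twist":[0,0,0],"gripper":4.5},{"dp":[-0.4,-0.6,0],"twist":[0,0,0],"gripper":4.5},{"dp":[-0.4,-0.6,-3],"twist":[0,0,0],"gripper":4.5},{"dp":[-0.4,-0.6,-7],"twist":[0,0,0],"gripper":4.5},{"dp":[-0.4,-0.6,-12],"twist":[0,0,0],"gripper":4.5},{"dp":[-4,1,-17],"twist":[0,0,0],"gripper":4.5},{"dp":[-8,4,-18],"twist":[0,0,0],"gripper":4.5},{"dp":[-12,8,-18],"twist":[0,0,0],"gripper":4.5},{"dp":[-16,12,-18],"twist":[0,0,0],"gripper":4.5},{"dp":[-20,16,-18],"twist":[0,0,0],"gripper":4.5}]'
python3 -m inch '[{"dp":[-2,4,0],"twist":[0,0,0],"gripper":4.5},{"dp":[-4,8,0],"twist":[0,0,0],"gripper":4.5},{"dp":[-6,12,0],"twist":[0,0,0],"gripper":4.5},{"dp":[-6,12,0],"twist":[0,0,0],"gripper":4.5},{"dp":[-6,12,0],"twist":[0,0,0],"gripper":4.5}]'
python3 - <<'E'
from chk import *
c=chk('g.png')
W,h=wedge_pose(c)
print(cv2.approxPolyDP((h*1000).astype(np.float32).reshape(-1,1,2),4,True)[:,0].round(1))
c0=cv2.imread('pics/top0.png')
d=cv2.absdiff(c0,c['color'][:,:,::-1]).max(2)
for nm,(x0,y0,x1,y1) in {'bottle':(130,185,182,232),'box':(118,248,178,310),'carton':(270,132,335,180),'beaker':(395,150,470,215),'purp1':(222,135,258,170),'purp2':(352,132,388,168)}.items(): print(nm,int((d[y0:y1,x0:x1]>45).sum()))
o=np.vstack([cv2.resize(c['color'][220:350,180:440],None,fx=3,fy=3,interpolation=2)])
cv2.imwrite('pics/g2.png',cv2.convertScaleAbs(o[:,:,::-1],alpha=1.5))
E
```

```text
t: 47.95
tool_pos: [0.5847, 0.1166, 0.2156]
tool_rot: [-0.018, 1.0, 0.001, 0.001]
ft_force: [-0.2, -0.3, 1.6]
width: 0.52
t: 48.45
tool_pos: [0.6404, 0.2396, 0.2151]
tool_rot: [-0.019, 1.0, 0.0, 0.0]
ft_force: [0.1, -1.8, 0.3]
width: 0.516
t 48.45 p [0.6404 0.2396 0.2151] x [-0.999 -0.037 -0.001] z [ 0.001  0.001 -1.   ] F [ 0.1 -1.8  0.3] w 0.516
red 104 [290. 316.] [14 15] [0.4588 0.0769 0.069 ]
red 68 [290. 334.] [32  3] [0.4226 0.0773 0.069 ]
yellow 122 [254. 315.] [15 14] [0.4602 0.1466 0.069 ]
yellow 94 [256. 334.] [32  3] [0.4239 0.1429 0.069 ]
green 90 [327. 318.] [14 14] [0.4529 0.0041 0.069 ]
green 44 [323. 335.] [31  2] [0.4216 0.0121 0.069 ]
blue 100 [364. 318.] [14 14] [ 0.4523 -0.0668  0.069 ]
[[ 442.  -385.6]
 [ 452.4 -332.7]
 [ 428.4 -270.4]
 [ 418.4 -266. ]
 [ 395.7 -375.5]]
bottle 1168
box 580
carton 0
beaker 0
purp1 0
purp2 0
```

View pics/g2.png

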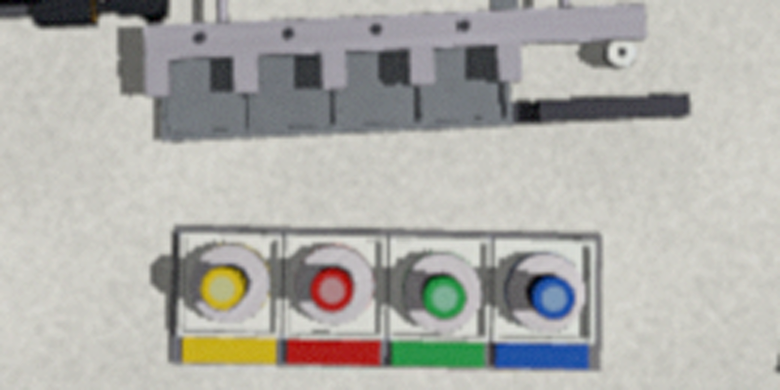

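All four lenses are upright inside their own slots. The bottle and box differences are probably the arm blocking the view. I'll confirm that with the earlier scene images, then hand in.

Run:
```python
from chk import *
b=cv2.imread('pics/top0.png'); ref=cv2.imread('pics/l3.png')
for nm,(x0,y0,x1,y1) in {'bottle':(130,185,182,232),'box':(118,248,178,310)}.items(): print('top l3',nm,int((cv2.absdiff(b,ref).max(2)[y0:y1,x0:x1]>45).sum()))
s=snap('scene','sf.png')['color'][:,:,::-1]; r=cv2.imread('pics/s1.png'); d=cv2.absdiff(s,r).max(2)
print('scene bottle',int((d[140:200,388:420]>45).sum()),'box',int((d[145:182,338:385]>45).sum()))
cv2.imwrite('pics/sf2.png',s[100:300,250:500])
```

```text
top l3 bottle 0
top l3 box 0
scene bottle 306 box 74
```

View pics/sf2.png

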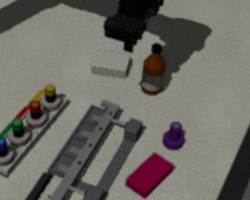

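The bottle, at (403,170) in the full frame, and the white box are where they were; the differences come from the gripper and its shadow. Handing in.

```bash
python3 -c "
from cell import arm; print(arm.hand_in())"
```

```text
the job is handed in; nothing more can be done
None
```

The job is done and handed in, at about 48 s of the 210 s limit. I pushed the wedge fully in so it held the bar open and moved all four lens units to their own colour compartments. I then pulled the wedge out, the bar sprang shut, and I laid the wedge back on its mat.

**Disturbance:** the green unit was knocked about 6 mm inside its compartment after I had placed it, so I re-gripped and re-seated it.

**Last checks:**
- **Lens units:** all four stand upright in their own compartments. By the last picture the tops of yellow and red read 3 to 4 mm off centre, away from the robot; blue and green are within about 1 mm. Part of the yellow and red offset is the coloured side band biasing the reading.
- **Wedge and bar:** the bar is shut. The wedge lies flat within about 2 mm of the middle of the mat at four of its five outline corners; the fifth, where the taper starts, read about 4 mm off.
- **Bystanders:** the carton, beaker and purple look-alikes show no change from the start.
- **One disagreement:** the final image comparison flagged the bottle and white box. The arm and its shadow cover that area, and they were unchanged in a clear view partway through. In the last picture they still look to be in place.

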